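# Set up the viewing stand and box the dice cases

### The arm

A 7-joint arm with a two-finger parallel gripper is mounted at the origin on the work surface. World frame = base frame: x ahead of the robot, y to its left, z up, the work surface at z = 0. Lengths are in mm, angles in rad, forces in N, time in s.
With the tool pointing down it reaches from about 350 to 900 mm from the base axis. Payload 7.2 kg.
Tool frame: the origin (TCP) lies between the finger pads; the fingertips stand 25 mm ahead of it and the grasp point (between the pads) lies 6 mm ahead of it; z points along the fingers, y is the line along which they close (so a half turn about z gives the same grasp; the last joint's range is limited). The gripper opens to 85 mm and grips with 20 to 120 N. Pads are 22 mm wide; open, the fingers measure 114 mm over their backs; the gripper's body (76 mm by 85 mm) begins 54 mm behind the grasp point. The pads swing forward as they close: fully open they stand 13 mm farther back than shut.
Start: joints at [1.271, 0.411, -0.013, 1.596, 0.006, 1.134, -0.082], TCP at [143.568, -608.289, 256.297] pointing down, gripper open.
Joint ranges: [-2.95, 2.95], [-0.29, 1.99], [-1.47, 1.44], [0.14, 2.54], [-1.03, 4.17], [0.13, 1.85], [-2.86, 2.86]. Speed limits (rad/s): [2.39, 2.39, 3.01, 3.01, 3.14, 3.14, 3.14].

### API

Orientations are given as a unit quaternion [w, x, y, z].
In Python, from workcell import sense, imaging, arm gives the robot as it stands. The module is installed in compiled form; this text tells all that it offers.
- The arm moves only by the tool play_rows, never from a script. Its argument "rows" is a list of rows, each a list of 7 numbers: the opening, from -1 (shut) to 1 (fully open), so that 0 is half open, then the shift along the tool's x, y, z in mm, then the turn, a rotation vector about the tool's x, y, z in rad. In form: [[fingers, dx, dy, dz, ax, ay, az], ...]. A call has exactly 8 rows; each row is the pose to reach, as a shift and turn from the pose commanded when the call began, along the tool's axes at that moment; what a row does not reach only later rows make up. A row lasts 1/10 s, in which the tool goes at most 50 mm and 8.59 degrees, less where a joint would pass 70% of its speed; a pose out of reach is approached as far as the arm can. A call with a gripper value outside its range is refused whole. The fingers move at their own pace and stop on an object; "force" is the grip in N (left out, the last holds). Time passes only in rows, so rows that repeat a pose let the fingers close, or fill a call up. It gives the time, the measured TCP pose, the force, the opening and the grip force at its end, in the units of the state.
- sense(): the state, without advancing time (a new reading comes with each control period).
- imaging.get_image(name): name is "scene" or "top"; returns (picture, depth): 400x640x3 uint8, blue, green, red; 400x640 float32, mm along the optical axis (not along the pixel's ray), 0 where there is no reading.
- imaging.camera_info(name): a dict with "intrinsics" (3x3 intrinsics, pixels), "R" (3x3) and "t" (3): a world point X has camera coordinates R X + t. Camera axes: x right, y down, z forward; pixel columns grow to the right and rows downward; lengths in mm; the calibration is good to about 2 mm. A picture is of the moment at which its call begins. camera_info takes no time and is no camera call.
- arm.job_done(): hands the job in; it is judged then, once.
The state is a dict: "t": time; "joints": joint angles; "qvel": joint speeds; "joint_efforts": joint torques, N m; "position": TCP position; "ee_rot": TCP orientation; "wrist_force": force on the tool from outside, world axes, zero at the start; "ft_torque": the same for the moment, N m; "gripper_width": finger opening in mm; "gripper_force": force on a finger pad.
Only numpy, scipy, OpenCV 4.12 (cv2) and the standard library are available. Lean on these libraries where they do the work, as an engineer would, in place of code of your own. Each camera call takes 0.05 s, during which the arm holds its last target. There are 200 camera calls.

### The job

A customer is coming to look over a dice case: take one bone case of the same shape as the rosewood sample on the blue mat and stand it upright in the middle of the viewing stand's stage, and then seat the magnifier lens in the stand above it, down between the guides so that it bears on all three lugs and cannot rock. Stand every other bone case upright in the divided crate, one to a cell, before or after. Leave the samples, the tin cup, the checker and the drill bit where they are.

Things in the scene. Friction and masses are not known exactly. Their poses are not given: they have to be found in the camera images.
- round_1_mid (a point): Bone-white lidded dice case with a dark line round it, a brass foot and five dark pips on its flat lid: a round drum, 50 mm in diameter, 60 mm high, about 0.2 kg. This point is its centre, 30 mm above its underside; z is up through the lid. Stands on the bench at the start; None if absent. Always present.
- round_2_mid (a point): Bone-white lidded dice case with a dark line round it, a brass foot and five dark pips on its flat lid: a round drum, 50 mm in diameter, 60 mm high, about 0.2 kg. This point is its centre, 30 mm above its underside; z is up through the lid. Stands on the bench at the start; None if absent. May be absent.
- square_1_mid (a point): Bone-white lidded dice case with a dark line round it, a brass foot and five dark pips on its flat lid: a square block, 48 x 48 mm in plan, 60 mm high, about 0.2 kg. This point is its centre, 30 mm above its underside; z is up through the lid. Stands on the bench at the start; None if absent. Always present.
- square_2_mid (a point): Bone-white lidded dice case with a dark line round it, a brass foot and five dark pips on its flat lid: a square block, 48 x 48 mm in plan, 60 mm high, about 0.2 kg. This point is its centre, 30 mm above its underside; z is up through the lid. Stands on the bench at the start; None if absent. May be absent.
- oblong_1_mid (a point): Bone-white lidded dice case with a dark line round it, a brass foot and five dark pips on its flat lid: an oblong block, 44 mm along its own x and 64 mm along its own y in plan, 60 mm high, about 0.2 kg. This point is its centre, 30 mm above its underside; z is up through the lid. Stands on the bench at the start; None if absent. Always present.
- oblong_2_mid (a point): Bone-white lidded dice case with a dark line round it, a brass foot and five dark pips on its flat lid: an oblong block, 44 mm along its own x and 64 mm along its own y in plan, 60 mm high, about 0.2 kg. This point is its centre, 30 mm above its underside; z is up through the lid. Stands on the bench at the start; None if absent. May be absent.
- sample_round_mid (a point): Sample case in red-brown rosewood, otherwise the same as the bone ones: a round drum, 50 mm in diameter, 60 mm high; this point is its centre. One of the three samples stands on the blue order mat (its shape is the one ordered); the other two stand on the pattern board. Not to be moved.
- sample_square_mid (a point): Sample case in red-brown rosewood, otherwise the same as the bone ones: a square block, 48 x 48 mm in plan, 60 mm high; this point is its centre. One of the three samples stands on the blue order mat (its shape is the one ordered); the other two stand on the pattern board. Not to be moved.
- sample_oblong_mid (a point): Sample case in red-brown rosewood, otherwise the same as the bone ones: an oblong block, 44 mm along its own x and 64 mm along its own y in plan, 60 mm high; this point is its centre. One of the three samples stands on the blue order mat (its shape is the one ordered); the other two stand on the pattern board. Not to be moved.
- order_mat: Fixed blue felt mat, 110 x 110 x 4 mm, on the bench; origin under its centre. The sample standing on it (within 30 mm of its centre) shows the shape ordered.
- pattern_board: Fixed pale wooden slab 75 x 180 x 4 mm at the back of the bench that holds the two samples not ordered; origin under its centre.
- stand: Fixed viewing stand: iron base plate 130 (x) x 176 (y) x 12 mm, origin under its centre, z up. Three posts, 12 mm thick, at (x, y) = (-18, -54), (18, -54), (0, 54) mm, each topped by a ball (lug), tops 95 mm above the bench. Brass guide cheeks, tops 105 mm up, at both ends and, at y -68 to -48 mm only, on both long sides, leave the lens 2.5 mm of play each way. Long sides else open.
- stage (a point): Centre of the stage, a ring inlaid flush in the top of the stand's base plate, 12 mm above the bench, midway between the posts; a case stands here, under the lens. Axes as stand. The posts begin 48 mm from it along y; nothing stands beside it along x.
- seat (a point): Where the centre of the lens frame lies when it is fully seated: over the stage, 101 mm above the bench. Axes as stand: the seated frame's y runs along this y, either way round.
- lug_a: Steel ball of 12 mm diameter on top of a stand post (two-post end, -x side); origin at the ball's centre, its top 6 mm higher. The lens frame's underside bears on it.
- lug_b: Steel ball of 12 mm diameter on top of a stand post (two-post end, +x side); origin at the ball's centre, its top 6 mm higher. The lens frame's underside bears on it.
- lug_c: Steel ball of 12 mm diameter on top of a stand post (single-post end); origin at the ball's centre, its top 6 mm higher. The lens frame's underside bears on it.
- lens: Magnifying lens in a flat brass frame, 56 mm along its own x, 130 mm along its own y, 12 mm thick, about 0.24 kg, both faces alike; origin at its centre, z up. At the start it lies flat on the cork rest; it can be taken by the middle of its two long sides.
- lens_rest: Fixed cork block 34 mm (its x) x 100 mm (its y) x 28 mm high under the lens at the start; the frame overhangs it by 11 mm along both long sides; origin under its centre.
- crate: Fixed pale wooden divided crate, 171 mm (its x) x 254 mm (its y), walls and dividers 5 mm thick reaching 30 mm above the bench, floor 5 mm thick; six open cells 78 x 78 mm, two along x and three along y, their centres at x = -41.5 and 41.5 mm and y = -83, 0 and 83 mm; origin under its centre, z up.
- tin_cup: Bystander: tin measuring cup with a handle, 68 mm across, 75 mm high; origin under its centre.
- checker: Bystander: round rosewood checker lying flat, 48 mm across, 12 mm thick; origin under its centre.
- pip_drill: Bystander: brass pip drill bit in its holder, about 115 mm long along its x, 13 mm thick; origin under its middle.
There are look-alikes about, which are no part of the job. What is shaped like the part that bears square_1_mid but turquoise is not meant. Leave any green look-alike of the part that bears sample_round_mid alone.

How it is judged (in metres and radians):
On the way, in this order (a step that is already met when the one before it is completed fails the run):
1. a bone case of the sample's shape stands upright in the middle of the stage (((horizontal distance between sample_round_mid and order_mat below 0.05 m and ((horizontal distance between round_1_mid and stage below 0.015 m and z of round_1_mid in the frame of stage between 0.026 and 0.034 m and angle between round_1_mid's own z axis and vertical below 0.06 rad) or (horizontal distance between round_2_mid and stage below 0.015 m and z of round_2_mid in the frame of stage between 0.026 and 0.034 m and angle between round_2_mid's own z axis and vertical below 0.06 rad))) or (horizontal distance between sample_square_mid and order_mat below 0.05 m and ((horizontal distance between square_1_mid and stage below 0.015 m and z of square_1_mid in the frame of stage between 0.026 and 0.034 m and angle between square_1_mid's own z axis and vertical below 0.06 rad) or (horizontal distance between square_2_mid and stage below 0.015 m and z of square_2_mid in the frame of stage between 0.026 and 0.034 m and angle between square_2_mid's own z axis and vertical below 0.06 rad))) or (horizontal distance between sample_oblong_mid and order_mat below 0.05 m and ((horizontal distance between oblong_1_mid and stage below 0.015 m and z of oblong_1_mid in the frame of stage between 0.026 and 0.034 m and angle between oblong_1_mid's own z axis and vertical below 0.06 rad) or (horizontal distance between oblong_2_mid and stage below 0.015 m and z of oblong_2_mid in the frame of stage between 0.026 and 0.034 m and angle between oblong_2_mid's own z axis and vertical below 0.06 rad))))), for 0.2 s.
2. the lens is seated over it, level and bearing on all three lugs (((horizontal distance between sample_round_mid and order_mat below 0.05 m and ((horizontal distance between round_1_mid and stage below 0.015 m and z of round_1_mid in the frame of stage between 0.026 and 0.034 m and angle between round_1_mid's own z axis and vertical below 0.06 rad) or (horizontal distance between round_2_mid and stage below 0.015 m and z of round_2_mid in the frame of stage between 0.026 and 0.034 m and angle between round_2_mid's own z axis and vertical below 0.06 rad))) or (horizontal distance between sample_square_mid and order_mat below 0.05 m and ((horizontal distance between square_1_mid and stage below 0.015 m and z of square_1_mid in the frame of stage between 0.026 and 0.034 m and angle between square_1_mid's own z axis and vertical below 0.06 rad) or (horizontal distance between square_2_mid and stage below 0.015 m and z of square_2_mid in the frame of stage between 0.026 and 0.034 m and angle between square_2_mid's own z axis and vertical below 0.06 rad))) or (horizontal distance between sample_oblong_mid and order_mat below 0.05 m and ((horizontal distance between oblong_1_mid and stage below 0.015 m and z of oblong_1_mid in the frame of stage between 0.026 and 0.034 m and angle between oblong_1_mid's own z axis and vertical below 0.06 rad) or (horizontal distance between oblong_2_mid and stage below 0.015 m and z of oblong_2_mid in the frame of stage between 0.026 and 0.034 m and angle between oblong_2_mid's own z axis and vertical below 0.06 rad)))) and contact force between lens and lug_a above 0.1 N and contact force between lens and lug_b above 0.1 N and contact force between lens and lug_c above 0.1 N and horizontal distance between lens and seat below 0.007 m and z of lens in the frame of seat between -0.003 and 0.003 m and angle between lens's own z axis and vertical below 0.025 rad), for 0.3 s.
At the end, for the whole second after the job is handed in: Matching case upright on stage within 15 mm; lens released, within 7 mm of the seat, 3 mm in height, level to 0.025 rad, over 0.1 N on each lug; other bone cases upright (0.06 rad) on crate cell floors, one per cell; samples, cup, checker and drill unmoved (25 to 30 mm) (all of step 2 and contact force between the fingers and lens below 0.05 N and ((x of round_1_mid in the frame of crate between -0.082 and 0.082 m and y of round_1_mid in the frame of crate between -0.124 and 0.124 m and z of round_1_mid in the frame of crate between 0.031 and 0.039 m and angle between round_1_mid's own z axis and vertical below 0.06 rad) or (horizontal distance between round_1_mid and stage below 0.015 m and z of round_1_mid in the frame of stage between 0.026 and 0.034 m and angle between round_1_mid's own z axis and vertical below 0.06 rad)) and ((x of round_2_mid in the frame of crate between -0.082 and 0.082 m and y of round_2_mid in the frame of crate between -0.124 and 0.124 m and z of round_2_mid in the frame of crate between 0.031 and 0.039 m and angle between round_2_mid's own z axis and vertical below 0.06 rad) or (horizontal distance between round_2_mid and stage below 0.015 m and z of round_2_mid in the frame of stage between 0.026 and 0.034 m and angle between round_2_mid's own z axis and vertical below 0.06 rad)) and ((x of square_1_mid in the frame of crate between -0.082 and 0.082 m and y of square_1_mid in the frame of crate between -0.124 and 0.124 m and z of square_1_mid in the frame of crate between 0.031 and 0.039 m and angle between square_1_mid's own z axis and vertical below 0.06 rad) or (horizontal distance between square_1_mid and stage below 0.015 m and z of square_1_mid in the frame of stage between 0.026 and 0.034 m and angle between square_1_mid's own z axis and vertical below 0.06 rad)) and ((x of square_2_mid in the frame of crate between -0.082 and 0.082 m and y of square_2_mid in the frame of crate between -0.124 and 0.124 m and z of square_2_mid in the frame of crate between 0.031 and 0.039 m and angle between square_2_mid's own z axis and vertical below 0.06 rad) or (horizontal distance between square_2_mid and stage below 0.015 m and z of square_2_mid in the frame of stage between 0.026 and 0.034 m and angle between square_2_mid's own z axis and vertical below 0.06 rad)) and ((x of oblong_1_mid in the frame of crate between -0.082 and 0.082 m and y of oblong_1_mid in the frame of crate between -0.124 and 0.124 m and z of oblong_1_mid in the frame of crate between 0.031 and 0.039 m and angle between oblong_1_mid's own z axis and vertical below 0.06 rad) or (horizontal distance between oblong_1_mid and stage below 0.015 m and z of oblong_1_mid in the frame of stage between 0.026 and 0.034 m and angle between oblong_1_mid's own z axis and vertical below 0.06 rad)) and ((x of oblong_2_mid in the frame of crate between -0.082 and 0.082 m and y of oblong_2_mid in the frame of crate between -0.124 and 0.124 m and z of oblong_2_mid in the frame of crate between 0.031 and 0.039 m and angle between oblong_2_mid's own z axis and vertical below 0.06 rad) or (horizontal distance between oblong_2_mid and stage below 0.015 m and z of oblong_2_mid in the frame of stage between 0.026 and 0.034 m and angle between oblong_2_mid's own z axis and vertical below 0.06 rad))); the robot touches nothing.
It fails at once if a sample was moved by more than 25 mm (distance of any of sample_round_mid, sample_square_mid, sample_oblong_mid from where it was at the start of the episode above 0.025 m).
It fails at once if the tin cup, the checker or the drill bit was moved by more than 30 mm (distance of any of tin_cup, checker, pip_drill from where it was at the start of the episode above 0.03 m).
Of round_2, square_2, oblong_2 only 1 to 3 are there at a start; the rules pass over those that are not, and their reading is None.
At some moment in a run one of round_1, round_2, square_1, square_2, oblong_1, oblong_2 may be knocked a few centimetres aside while the robot is not near it.
It also fails if it takes over 210 s, if anything falls off the work surface, if the arm or the gripper's body presses on something with over 40 N, if the wrist force passes 120 N, or if a joint passes its speed limit or range.

## Working session

There is one attempt and no reset: what is moved stays moved. The work goes in short steps, Python scripts to look and compute and a tool call to move; the robot and the scene stay as the last step left them, time stands still between calls to the robot, and variables do not carry over. Pictures are saved under pics/ and viewed, at most 14 in all, crops included, and the job is handed in when it is done.

Besides the shell and the picture viewer there is one more tool, called after "Request:" as name([rows], argument=value, ...), one row to a line, values as JSON. play_rows: Moves the arm, as the interface text tells. Its arguments: {"type":"object","properties":{"rows":{"type":"array","items":{"type":"array","items":{"type":"number"}}},"force":{"type":"number"}},"required":["rows"]}

```bash
mkdir -p pics; python3 - <<'E'
from workcell import sense, imaging, arm
import cv2,numpy as np
s=sense();print(s['t'],s['position'],s['ee_rot'],s['gripper_width'])
for n in("scene","top"):
    im,d=imaging.get_image(n);cv2.imwrite(f"pics/{n}0.png",im);np.save(f"{n}0.npy",d)
    print(n,{k:np.round(v,3).tolist() for k,v in imaging.camera_info(n).items()})
E
```

```text
0.0 [ 143.43350307 -607.81620867  255.43699573] [-8.26691309e-04  9.93288306e-01  1.15661728e-01 -1.49045065e-04] 85.48046293652634
scene {'intrinsics': [[422.938, 0.0, 326.035], [0.0, 422.938, 202.435], [0.0, 0.0, 1.0]], 'R': [[-0.885, 0.465, 0.01], [0.33, 0.643, -0.691], [-0.328, -0.608, -0.723]], 't': [549.802, -99.684, 1460.591]}
top {'intrinsics': [[419.452, 0.0, 316.101], [0.0, 419.452, 201.23], [0.0, 0.0, 1.0]], 'R': [[0.002, -1.0, -0.024], [-0.989, 0.001, -0.149], [0.149, 0.024, -0.989]], 't': [-31.875, 597.166, 1132.643]}
```

View pics/top0.png

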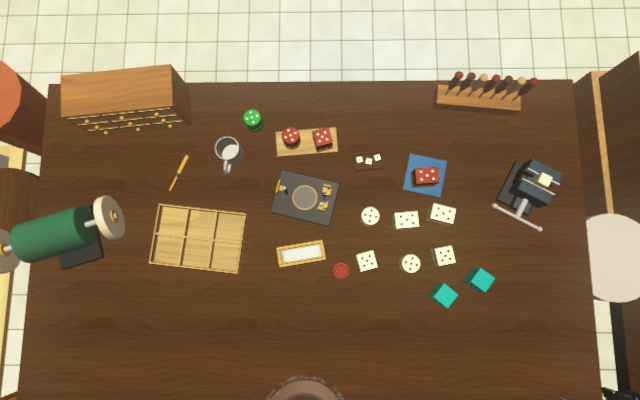

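View pics/scene0.png

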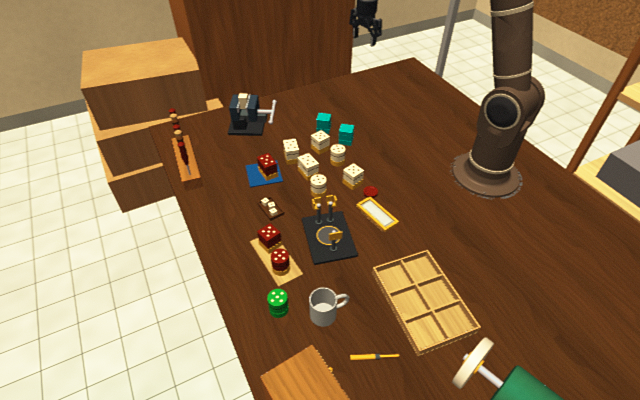

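The top view shows the oblong rosewood sample on the blue mat (426,176), the stand (305,197), the lens (301,254) and the crate (198,238). There are six bone cases: rounds at (370,216) and (411,263), and four blocks at (407,220), (443,214), (367,261) and (445,256).

```bash
cat > h.py <<'E'
import cv2,numpy as np
from workcell import sense, imaging, arm
def cloud(n,d):
    c=imaging.camera_info(n);K=c['intrinsics'];v,u=np.mgrid[:400,:640]
    P=np.stack([(u-K[0,2])/K[0,0]*d,(v-K[1,2])/K[1,1]*d,d],-1)
    return (P-c['t'])@c['R']
def ray(n,uv,z):
    c=imaging.camera_info(n);uv=np.atleast_2d(np.asarray(uv,float))
    r=np.c_[uv,np.ones(len(uv))]@np.linalg.inv(c['intrinsics']).T@c['R']; o=-c['R'].T@c['t']
    return (o+r*((z-o[2])/r[:,2])[:,None])[:,:2]
def comps(n,mask,z,amin=60,roi=None):
    m=mask.astype(np.uint8)
    if roi: q=np.zeros_like(m);q[roi[1]:roi[3],roi[0]:roi[2]]=1;m*=q
    m=cv2.morphologyEx(m,cv2.MORPH_CLOSE,np.ones((5,5)))
    out=[]
    for c in cv2.findContours(m,cv2.RETR_EXTERNAL,cv2.CHAIN_APPROX_NONE)[0]:
        if cv2.contourArea(c)<amin: continue
        mm=np.zeros_like(m);cv2.drawContours(mm,[c],-1,1,-1)
        v,u=np.nonzero(mm);W=ray(n,np.c_[u,v],z)
        r=cv2.minAreaRect(ray(n,c[:,0],z).astype(np.float32))
        C=np.cov(W.T);e,V=np.linalg.eigh(C)
        out.append(dict(px=(int(u.mean()),int(v.mean())),c=W.mean(0).round(1).tolist(),rc=np.round(r[0],1).tolist(),size=np.round(r[1],1).tolist(),ang=round(r[2],1),mom=np.sqrt(12*e).round(1).tolist(),maj=round(float(np.degrees(np.arctan2(V[1,1],V[0,1])))%180,1)))
    return out
E
cat > look.py <<'E'
from h import *
import sys
def load(n,tag):
    im,d=imaging.get_image(n);cv2.imwrite(f"pics/{n}{tag}.png",im);np.save(f"{n}{tag}.npy",d);return im,d
def cases(n,im,d,roi):
    P=cloud(n,d);h=cv2.cvtColor(im,cv2.COLOR_BGR2HSV)
    m=(P[...,2]>50)&(P[...,2]<72)&(P[...,0]>300)&(d>0)
    return m,h,P
E
python3 - <<'E'
from h import *
for n in("top","scene"):
    im=cv2.imread(f"pics/{n}0.png");d=np.load(f"{n}0.npy");P=cloud(n,d);h=cv2.cvtColor(im,cv2.COLOR_BGR2HSV)
    z=P[...,2]
    print(n,"z case top",z[263,411] if n=="top" else z[184,318])
    m=(abs(z-60)<6)&(P[...,0]>300)&(P[...,0]<800)&(abs(P[...,1])<450)
    for c in comps(n,m,60,50): print(c,h[c['px'][1],c['px'][0]])
im=cv2.imread("pics/top0.png")[100:310,140:500];cv2.imwrite("pics/crop.png",cv2.resize(im,None,fx=2.2,fy=2.2,interpolation=cv2.INTER_CUBIC))
E
```

```text
top z case top 60.859997386924604
{'px': (445, 295), 'c': [340.7, -376.5], 'rc': [340.8, -376.4], 'size': [49.3, 48.4], 'ang': 49.9, 'mom': [48.2, 49.4], 'maj': 79.0} [ 85 184 201]
{'px': (410, 263), 'c': [425.2, -287.5], 'rc': [425.0, -288.0], 'size': [45.3, 48.5], 'ang': 0.1, 'mom': [42.6, 44.0], 'maj': 87.7} [ 26  64 187]
{'px': (366, 260), 'c': [431.9, -169.4], 'rc': [432.0, -169.4], 'size': [47.6, 48.3], 'ang': 15.9, 'mom': [47.7, 48.3], 'maj': 101.8} [ 26  65 156]
{'px': (444, 255), 'c': [446.1, -379.6], 'rc': [446.1, -379.0], 'size': [47.8, 49.7], 'ang': 11.3, 'mom': [47.8, 49.1], 'maj': 108.4} [ 27  63 181]
{'px': (406, 219), 'c': [543.2, -279.7], 'rc': [543.3, -279.4], 'size': [44.2, 64.8], 'ang': 5.2, 'mom': [44.3, 64.6], 'maj': 94.9} [ 24  64 163]
{'px': (370, 215), 'c': [554.4, -180.8], 'rc': [555.1, -181.4], 'size': [46.6, 47.2], 'ang': 89.2, 'mom': [42.7, 43.9], 'maj': 133.3} [ 17  76 114]
{'px': (443, 213), 'c': [560.5, -379.4], 'rc': [560.4, -379.2], 'size': [64.3, 45.1], 'ang': 75.1, 'mom': [45.3, 64.8], 'maj': 75.2} [ 18  78 114]
{'px': (426, 175), 'c': [665.9, -338
[... 1338 characters left out ...]
-334.8], 'rc': [666.6, -336.4], 'size': [47.7, 74.8], 'ang': 2.4, 'mom': [46.9, 72.2], 'maj': 92.4} [  4 228 152]
{'px': (337, 149), 'c': [427.1, -283.5], 'rc': [427.6, -283.1], 'size': [54.3, 49.3], 'ang': 41.1, 'mom': [44.3, 49.2], 'maj': 50.8} [ 26  65 253]
{'px': (290, 145), 'c': [561.7, -374.8], 'rc': [561.8, -374.9], 'size': [70.4, 44.5], 'ang': 75.1, 'mom': [44.4, 70.5], 'maj': 75.2} [ 22 100 234]
{'px': (320, 136), 'c': [447.6, -374.8], 'rc': [447.8, -374.4], 'size': [52.7, 56.6], 'ang': 9.1, 'mom': [51.3, 54.6], 'maj': 74.5} [ 25  72 251]
{'px': (346, 128), 'c': [342.4, -372.1], 'rc': [342.1, -372.4], 'size': [54.1, 47.6], 'ang': 49.8, 'mom': [48.7, 55.8], 'maj': 40.8} [ 86 255 203]
```

View pics/crop.png

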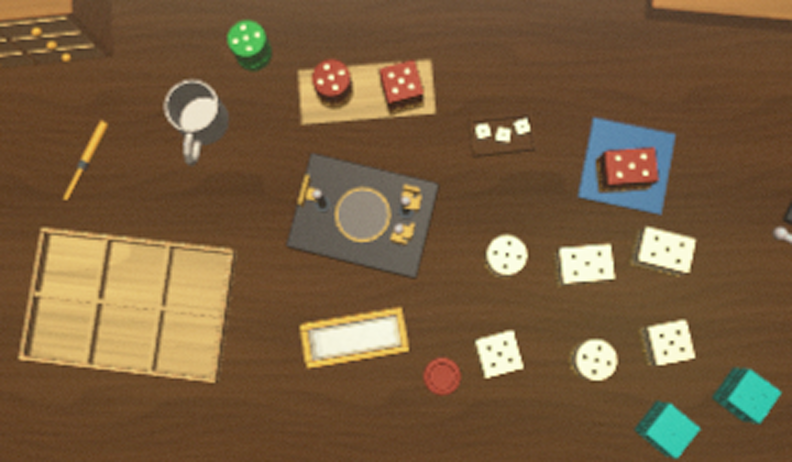

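The crop confirms the ordered shape is the oblong: two rounds, two squares and two oblongs, with one oblong for the stage. Next I measure the stand, the lens and the crate.

```bash
python3 - <<'E'
from h import *
for n,rs,rl,rc in(("top",(265,165,345,232),(270,235,332,272),(145,198,252,278)),("scene",(295,185,365,268),(350,190,402,235),(368,245,485,355))):
    im=cv2.imread(f"pics/{n}0.png");d=np.load(f"{n}0.npy");P=cloud(n,d);z=P[...,2]
    h=cv2.cvtColor(im,cv2.COLOR_BGR2HSV);H,S,V=[h[...,i].astype(int) for i in range(3)]
    R=np.zeros((400,640),bool);R[rs[1]:rs[3],rs[0]:rs[2]]=1
    print(n,'plate');[print(c) for c in comps(n,(z>7)&(z<125),12,400,rs)]
    print('ring');[print(c) for c in comps(n,(abs(z-12)<8)&(S>75)&(V>70),12,60,rs)]
    for lo,hi,ref in((85,97,92),(99,112,105)):
        print('hi',lo);[print({k:c[k] for k in('px','c','rc','size')}) for c in comps(n,(z>lo)&(z<hi),ref,3,rs)]
    print('lens');[print(c) for c in comps(n,(z>34)&(z<48),40,200,rl)]
    print('crate');[print(c) for c in comps(n,(z>22)&(z<38),30,200,rc)]
E
```

```text
top plate
{'px': (305, 197), 'c': [612.2, 1.3], 'rc': [613.2, 3.2], 'size': [190.7, 137.1], 'ang': 73.2, 'mom': [130.1, 177.4], 'maj': 75.3}
ring
{'px': (293, 222), 'c': [540.4, 34.3], 'rc': [533.0, 16.7], 'size': [215.7, 67.9], 'ang': 77.0, 'mom': [44.7, 185.9], 'maj': 80.3}
{'px': (304, 197), 'c': [613.3, 1.9], 'rc': [614.6, 1.4], 'size': [75.4, 70.3], 'ang': 90.0, 'mom': [64.2, 70.6], 'maj': 58.8}
{'px': (337, 194), 'c': [620.9, -93.6], 'rc': [630.0, -91.1], 'size': [151.5, 41.4], 'ang': 2.4, 'mom': [31.6, 151.2], 'maj': 176.7}
{'px': (316, 170), 'c': [691.9, -32.6], 'rc': [689.7, -36.0], 'size': [64.3, 38.7], 'ang': 89.8, 'mom': [31.4, 58.1], 'maj': 87.4}
{'px': (280, 171), 'c': [688.8, 72.1], 'rc': [679.8, 60.2], 'size': [61.3, 117.3], 'ang': 5.1, 'mom': [51.0, 118.1], 'maj': 96.2}
hi 85
{'px': (323, 205), 'c': [577.2, -51.3], 'rc': [575.7, -51.4], 'size': [23.8, 23.2]}
{'px': (326, 190), 'c': [618.9, -61.0], 'rc': [619.2, -61.3], 'size': [22.9, 20.6]}
{'px': (281, 187), 'c': [627.3, 61.0], 'rc': [626.7, 58.8], 'size': [20.6, 34.6]}
hi 99
{'px': (323, 207), 'c': [571.8, -52.6], 
[... 986 characters left out ...]
}
{'px': (317, 203), 'c': [621.1, -57.9], 'rc': [621.8, -58.6], 'size': [32.1, 22.5]}
{'px': (331, 201), 'c': [579.0, -46.9], 'rc': [577.8, -47.4], 'size': [31.3, 23.4]}
hi 99
{'px': (335, 233), 'c': [631.5, 72.3], 'rc': [630.6, 72.0], 'size': [9.8, 36.7]}
{'px': (315, 199), 'c': [621.9, -63.4], 'rc': [624.0, -62.6], 'size': [35.9, 16.4]}
{'px': (331, 196), 'c': [574.9, -53.3], 'rc': [577.7, -50.9], 'size': [20.2, 26.1]}
lens
{'px': (377, 213), 'c': [454.3, 14.8], 'rc': [455.1, 13.3], 'size': [60.9, 133.5], 'ang': 9.2, 'mom': [59.0, 132.8], 'maj': 99.0}
crate
{'px': (425, 300), 'c': [500.2, 315.2], 'rc': [497.9, 306.2], 'size': [256.4, 173.9], 'ang': 83.4, 'mom': [173.0, 254.6], 'maj': 83.3}
```

```bash
cat > plan.py <<'E'
from h import *
def yaw(s):
    w,x,y,z=s['ee_rot'];return np.degrees(np.arctan2(2*(x*y+w*z),1-2*(y*y+z*z)))
def plan(*T):
    s=sense();p=np.array(s['position']);a=yaw(s)
    print('t %.1f pos %s yaw %.2f w %.1f gf %.1f F %s'%(s['t'],p.round(1),a,s['gripper_width'],s['gripper_force'],np.round(s['wrist_force'],1)))
    for t in T:
        q=np.array(t[:3],float);r=np.radians(a);d=q-p
        da=(t[3]-a+180)%360-180
        print(t,'->',np.round([d[0]*np.cos(r)+d[1]*np.sin(r),d[0]*np.sin(r)-d[1]*np.cos(r),-d[2]],1),'az %.3f'%-np.radians(da))
        p=q;a=t[3]
E
python3 - <<'E'
from plan import *
plan((543,-279.7,200,95),(543,-279.7,53,95),(543,-279.7,200,95),(613.5,1.7,200,75.5),(613.5,1.7,66,75.5))
n='top';im=cv2.imread("pics/top0.png");d=np.load("top0.npy");z=cloud(n,d)[...,2]
m=((z>6)&(z<125)).astype(np.uint8);q=np.zeros_like(m);q[160:238,262:350]=1
m=cv2.morphologyEx(m*q,cv2.MORPH_OPEN,np.ones((9,9)))
for c in comps(n,m,12,400):print(c)
E
```

```text
t 0.1 pos [ 143.5 -607.9  255.5] yaw 13.28 w 85.1 gf 0.0 F [-0.1 -0.8 -0. ]
(543, -279.7, 200, 95) -> [ 464.3 -227.6   55.5] az -1.426
(543, -279.7, 53, 95) -> [  0.   0. 147.] az -0.000
(543, -279.7, 200, 95) -> [   0.    0. -147.] az -0.000
(613.5, 1.7, 200, 75.5) -> [274.2  94.8  -0. ] az 0.340
(613.5, 1.7, 66, 75.5) -> [  0.   0. 134.] az -0.000
{'px': (304, 199), 'c': [608.7, 1.6], 'rc': [612.8, 1.9], 'size': [175.5, 130.1], 'ang': 76.0, 'mom': [120.3, 173.5], 'maj': 74.8}
```

Request:
play_rows([
  [1, 58, -28.5, 7, 0, 0, -0.149],
  [1, 116, -57, 14, 0, 0, -0.298],
  [1, 174, -85.5, 21, 0, 0, -0.447],
  [1, 232, -114, 28, 0, 0, -0.596],
  [1, 290, -142, 35, 0, 0, -0.745],
  [1, 348, -171, 42, 0, 0, -0.894],
  [1, 406, -199, 49, 0, 0, -1.043],
  [1, 464.3, -227.6, 55.5, 0, 0, -1.192],
], force=50)

```text
t: 0.9
position: [451.9, -354.3, 213.0]
ee_rot: [-0.0, 0.755, 0.655, -0.0]
wrist_force: [0.3, -0.5, 0.6]
gripper_width: 85.2
gripper_force: 0.0
```

```bash
python3 -c "
from plan import *
plan((543,-279.7,200,95),(543,-279.7,53,95))"
```

```text
t 0.9 pos [ 451.9 -354.3  213. ] yaw 81.91 w 85.2 gf 0.0 F [ 0.3 -0.5  0.6]
(543, -279.7, 200, 95) -> [86.7 79.7 13. ] az -0.228
(543, -279.7, 53, 95) -> [  0.   0. 147.] az -0.000
```

Request:
play_rows([
  [1, 26, 24, 4, 0, 0, -0.08],
  [1, 52, 48, 8, 0, 0, -0.15],
  [1, 75, 68, 12, 0, 0, -0.2],
  [1, 86.7, 79.7, 13, 0, 0, -0.228],
  [1, 86.7, 79.7, 13, 0, 0, -0.228],
  [1, 86.7, 79.7, 13, 0, 0, -0.228],
  [1, 86.7, 79.7, 13, 0, 0, -0.228],
  [1, 86.7, 79.7, 13, 0, 0, -0.228],
])

```text
t: 1.7
position: [541.3, -283.4, 200.6]
ee_rot: [0.0, 0.679, 0.734, -0.0]
wrist_force: [-0.5, 1.2, 0.2]
gripper_width: 85.7
gripper_force: 0.0
```

```bash
cat > cs.py <<'E'
from plan import *
def cs(tag):
    im,d=imaging.get_image("top");cv2.imwrite(f"pics/top{tag}.png",im);np.save(f"top{tag}.npy",d)
    P=cloud("top",d);z=P[...,2];S=cv2.cvtColor(im,cv2.COLOR_BGR2HSV)
    m=(z>54)&(z<67)&(P[...,0]>300)&(P[...,0]<620)&(abs(P[...,1])<450)&(S[...,1]<150)
    for c in comps("top",m,60,150):
        if c['size'][0]<75 and c['size'][1]<75: print({k:c[k] for k in('px','c','rc','size','ang','maj')})
E
python3 -c "
from cs import *
cs(1)
plan((543,-279.7,200,95),(543,-279.7,53,95))"
```

```text
{'px': (410, 263), 'c': [425.0, -287.7], 'rc': [425.0, -287.9], 'size': [45.3, 48.6], 'ang': 0.1, 'maj': 103.6}
{'px': (366, 260), 'c': [431.9, -169.6], 'rc': [432.0, -169.5], 'size': [47.7, 47.9], 'ang': 15.1, 'maj': 132.0}
{'px': (405, 220), 'c': [542.1, -277.2], 'rc': [542.7, -279.2], 'size': [44.0, 62.7], 'ang': 0.0, 'maj': 86.0}
{'px': (370, 215), 'c': [554.3, -180.9], 'rc': [555.1, -181.4], 'size': [46.6, 47.2], 'ang': 89.2, 'maj': 137.9}
t 1.8 pos [ 541.5 -283.1  200.6] yaw 94.50 w 84.9 gf 0.0 F [-0.1  0.5 -0.8]
(543, -279.7, 200, 95) -> [3.3 1.8 0.6] az -0.009
(543, -279.7, 53, 95) -> [  0.   0. 147.] az -0.000
```

Request:
play_rows([
  [1, 3.3, 1.8, 20, 0, 0, -0.009],
  [1, 3.3, 1.8, 50, 0, 0, -0.009],
  [1, 3.3, 1.8, 80, 0, 0, -0.009],
  [1, 3.3, 1.8, 110, 0, 0, -0.009],
  [1, 3.3, 1.8, 130, 0, 0, -0.009],
  [1, 3.3, 1.8, 142, 0, 0, -0.009],
  [1, 3.3, 1.8, 147.6, 0, 0, -0.009],
  [1, 3.3, 1.8, 147.6, 0, 0, -0.009],
])

```text
t: 2.55
position: [543.8, -278.6, 52.7]
ee_rot: [-0.0, 0.675, 0.738, -0.0]
wrist_force: [0.3, -0.6, 0.7]
gripper_width: 85.2
gripper_force: 0.0
```

Request:
play_rows([
  [-1, 0, 0, 0, 0, 0, 0],
  [-1, 0, 0, 0, 0, 0, 0],
  [-1, 0, 0, 0, 0, 0, 0],
  [-1, 0, 0, 0, 0, 0, 0],
  [-1, 0, 0, 0, 0, 0, 0],
  [-1, 0, 0, 0, 0, 0, 0],
  [-1, 0, 0, 0, 0, 0, 0],
  [-1, 0, 0, 0, 0, 0, 0],
])

```text
t: 3.35
position: [544.5, -278.6, 53.8]
ee_rot: [0.001, 0.675, 0.738, 0.0]
wrist_force: [-0.7, -0.4, 6.4]
gripper_width: 43.4
gripper_force: 52.4
```

```bash
python3 -c "
from plan import *
plan((543,-279.7,200,95),(613,1.8,200,76),(613,1.8,66,76))"
```

```text
t 3.4 pos [ 544.5 -278.6   53.8] yaw 95.15 w 43.4 gf 52.4 F [-0.7 -0.4  6.4]
(543, -279.7, 200, 95) -> [  -0.9   -1.6 -146.2] az 0.003
(613, 1.8, 200, 76) -> [274.3  94.3  -0. ] az 0.332
(613, 1.8, 66, 76) -> [  0.   0. 134.] az -0.000
```

Request:
play_rows([
  [-1, 0, 0, -10, 0, 0, 0],
  [-1, 0, 0, -30, 0, 0, 0],
  [-1, 0, 0, -60, 0, 0, 0],
  [-1, 0, 0, -90, 0, 0, 0],
  [-1, 0, 0, -120, 0, 0, 0],
  [-1, 0, 0, -140, 0, 0, 0],
  [-1, 0, 0, -146, 0, 0, 0],
  [-1, 0, 0, -146, 0, 0, 0],
])

```text
t: 4.15
position: [544.0, -278.4, 199.5]
ee_rot: [0.001, 0.675, 0.738, 0.0]
wrist_force: [0.4, 0.3, -2.1]
gripper_width: 43.3
gripper_force: 51.5
```

Request:
play_rows([
  [-1, 25, 8, 0, 0, 0, 0.03],
  [-1, 60, 20, 0, 0, 0, 0.07],
  [-1, 100, 34, 0, 0, 0, 0.12],
  [-1, 145, 50, 0, 0, 0, 0.18],
  [-1, 190, 65, 0, 0, 0, 0.24],
  [-1, 230, 78, 0, 0, 0, 0.29],
  [-1, 260, 90, 0, 0, 0, 0.32],
  [-1, 274, 93, 0, 0, 0, 0.332],
])

```text
t: 4.95
position: [611.5, 7.7, 196.9]
ee_rot: [-0.002, 0.786, 0.618, -0.0]
wrist_force: [-0.6, -0.6, -1.7]
gripper_width: 43.2
gripper_force: 51.5
```

Request:
play_rows([
  [-1, 0, 0, 0, 0, 0, 0],
  [-1, 0, 0, 10, 0, 0, 0],
  [-1, 0, 0, 25, 0, 0, 0],
  [-1, 0, 0, 30, 0, 0, 0],
  [-1, 0, 0, 30, 0, 0, 0],
  [-1, 0, 0, 30, 0, 0, 0],
  [-1, 0, 0, 30, 0, 0, 0],
  [-1, 0, 0, 30, 0, 0, 0],
])

```text
t: 5.75
position: [612.2, 2.9, 169.3]
ee_rot: [0.0, 0.787, 0.617, 0.0]
wrist_force: [-0.3, -0.1, -2.4]
gripper_width: 43.3
gripper_force: 51.4
```

```bash
python3 -c "
from plan import *
plan((613,1.8,66,76))"
```

```text
t 5.8 pos [612.2   2.9 169.3] yaw 76.13 w 43.3 gf 51.4 F [-0.3 -0.1 -2.4]
(613, 1.8, 66, 76) -> [ -0.9   1.1 103.3] az 0.002
```

Request:
play_rows([
  [-1, -0.9, 1.1, 25, 0, 0, 0],
  [-1, -0.9, 1.1, 50, 0, 0, 0],
  [-1, -0.9, 1.1, 72, 0, 0, 0],
  [-1, -0.9, 1.1, 88, 0, 0, 0],
  [-1, -0.9, 1.1, 96, 0, 0, 0],
  [-1, -0.9, 1.1, 100, 0, 0, 0],
  [-1, -0.9, 1.1, 102, 0, 0, 0],
  [-1, -0.9, 1.1, 103, 0, 0, 0],
])

```text
t: 6.55
position: [613.3, 1.9, 66.4]
ee_rot: [0.0, 0.787, 0.617, 0.0]
wrist_force: [-0.5, -0.1, -2.7]
gripper_width: 43.1
gripper_force: 51.5
```

```bash
python3 -c "
from plan import *
plan((613,1.8,66,76))"
```

```text
t 6.5 pos [613.3   1.9  66.4] yaw 76.13 w 43.1 gf 51.5 F [-0.5 -0.1 -2.7]
(613, 1.8, 66, 76) -> [-0.1 -0.3  0.4] az 0.002
```

Request:
play_rows([
  [-1, 0, 0, 0.7, 0, 0, 0],
  [-1, 0, 0, 0.7, 0, 0, 0],
  [0.1, 0, 0, 0.7, 0, 0, 0],
  [0.2, 0, 0, 0.7, 0, 0, 0],
  [0.4, 0, 0, 0.7, 0, 0, 0],
  [0.6, 0, 0, 0.7, 0, 0, 0],
  [0.6, 0, 0, 0.7, 0, 0, 0],
  [0.6, 0, 0, 0.7, 0, 0, 0],
])

```text
t: 7.35
position: [612.7, 1.8, 65.0]
ee_rot: [-0.0, 0.787, 0.617, -0.0]
wrist_force: [-0.4, -0.1, 0.1]
gripper_width: 68.3
gripper_force: 0.0
```

Request:
play_rows([
  [0.6, 0, 0, -10, 0, 0, 0],
  [0.6, 0, 0, -30, 0, 0, 0],
  [0.6, 0, 0, -60, 0, 0, 0],
  [0.6, 0, 0, -90, 0, 0, 0],
  [1, 0, 0, -120, 0, 0, 0],
  [1, 0, 0, -132, 0, 0, 0],
  [1, 0, 0, -134, 0, 0, 0],
  [1, 0, 0, -134, 0, 0, 0],
])

```text
t: 8.15
position: [612.4, 1.6, 198.6]
ee_rot: [-0.0, 0.787, 0.617, -0.0]
wrist_force: [-1.4, 0.0, -0.2]
gripper_width: 85.7
gripper_force: 0.0
```

```bash
python3 -c "
from plan import *
plan((452,10.2,130,99.6),(452,10.2,40,99.6))"
```

```text
t 8.2 pos [612.4   1.6 198.6] yaw 76.13 w 85.7 gf 0.0 F [-1.4  0.  -0.2]
(452, 10.2, 130, 99.6) -> [ -30.2 -157.8   68.6] az -0.410
(452, 10.2, 40, 99.6) -> [ 0.  0. 90.] az -0.000
```

Request:
play_rows([
  [1, -4, -20, 0, 0, 0, -0.05],
  [1, -10, -50, 0, 0, 0, -0.13],
  [1, -17, -85, 5, 0, 0, -0.22],
  [1, -23, -120, 25, 0, 0, -0.31],
  [1, -28, -145, 50, 0, 0, -0.38],
  [1, -30.2, -157.8, 65, 0, 0, -0.41],
  [1, -30.2, -157.8, 68.6, 0, 0, -0.41],
  [1, -30.2, -157.8, 68.6, 0, 0, -0.41],
])

```text
t: 8.95
position: [452.3, 10.3, 129.7]
ee_rot: [-0.001, 0.646, 0.764, -0.0]
wrist_force: [0.7, -0.3, 0.5]
gripper_width: 85.2
gripper_force: 0.0
```

```bash
python3 -c "
from plan import *
plan((452,10.2,130,99.6),(452,10.2,40,99.6))
im,d=imaging.get_image('scene');cv2.imwrite('pics/s1.png',cv2.resize(im[130:300,240:440],None,fx=3,fy=3,interpolation=cv2.INTER_CUBIC))"
```

```text
t 8.9 pos [452.3  10.3 129.7] yaw 99.57 w 85.2 gf 0.0 F [ 0.7 -0.3  0.5]
(452, 10.2, 130, 99.6) -> [-0.  -0.3 -0.3] az -0.000
(452, 10.2, 40, 99.6) -> [ 0.  0. 90.] az -0.000
```

View pics/s1.png

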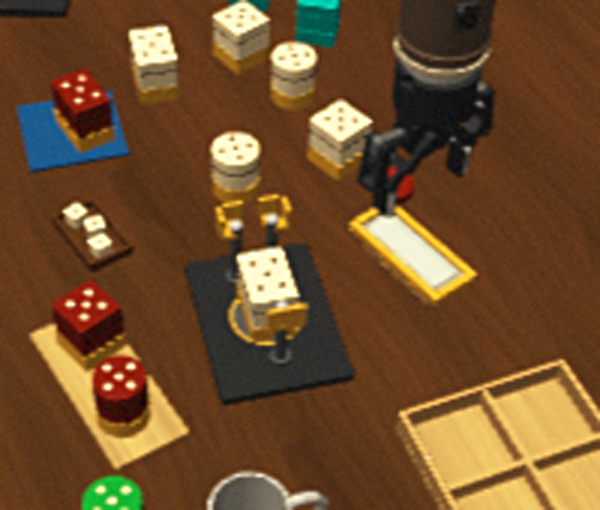

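Request:
play_rows([
  [1, 0, -0.3, 15, 0, 0, 0],
  [1, 0, -0.3, 35, 0, 0, 0],
  [1, 0, -0.3, 55, 0, 0, 0],
  [1, 0, -0.3, 75, 0, 0, 0],
  [1, 0, -0.3, 87, 0, 0, 0],
  [1, 0, -0.3, 92.5, 0, 0, 0],
  [1, 0, -0.3, 92.5, 0, 0, 0],
  [1, 0, -0.3, 92.5, 0, 0, 0],
])

```text
t: 9.8
position: [452.7, 10.4, 38.5]
ee_rot: [0.0, 0.645, 0.764, 0.0]
wrist_force: [0.2, -0.1, 0.2]
gripper_width: 85.6
gripper_force: 0.0
```

Request:
play_rows([
  [-1, 0, 0, 0, 0, 0, 0],
  [-1, 0, 0, 0, 0, 0, 0],
  [-1, 0, 0, 0, 0, 0, 0],
  [-1, 0, 0, 0, 0, 0, 0],
  [-1, 0, 0, 0, 0, 0, 0],
  [-1, 0, 0, 0, 0, 0, 0],
  [-1, 0, 0, 0, 0, 0, 0],
  [-1, 0, 0, 0, 0, 0, 0],
])

```text
t: 10.6
position: [452.5, 10.2, 38.7]
ee_rot: [0.001, 0.645, 0.764, 0.0]
wrist_force: [-0.9, -0.4, 6.2]
gripper_width: 55.5
gripper_force: 52.1
```

```bash
python3 -c "
from plan import *
plan((452,10.2,240,99.6),(613,1.8,240,76))"
```

```text
t 10.6 pos [452.5  10.2  38.7] yaw 99.62 w 55.5 gf 52.1 F [-0.9 -0.4  6.2]
(452, 10.2, 240, 99.6) -> [ 1.000e-01 -5.000e-01 -2.013e+02] az 0.000
(613, 1.8, 240, 76) -> [-35.1 157.3  -0. ] az 0.412
```

Request:
play_rows([
  [-1, 0, 0, -5, 0, 0, 0],
  [-1, 0, 0, -15, 0, 0, 0],
  [-1, 0, 0, -35, 0, 0, 0],
  [-1, 0, 0, -60, 0, 0, 0],
  [-1, 0, 0, -85, 0, 0, 0],
  [-1, 0, 0, -105, 0, 0, 0],
  [-1, 0, 0, -115, 0, 0, 0],
  [-1, 0, 0, -117, 0, 0, 0],
])

```text
t: 11.4
position: [452.5, 10.1, 156.2]
ee_rot: [0.001, 0.645, 0.764, 0.001]
wrist_force: [0.6, 0.7, -3.6]
gripper_width: 55.0
gripper_force: 54.0
```

Request:
play_rows([
  [-1, -2, 8, 0, 0, 0, 0.03],
  [-1, -6, 28, 0, 0, 0, 0.08],
  [-1, -12, 55, 0, 0, 0, 0.15],
  [-1, -19, 85, 0, 0, 0, 0.22],
  [-1, -26, 115, 0, 0, 0, 0.3],
  [-1, -31, 140, 0, 0, 0, 0.36],
  [-1, -34, 152, 0, 0, 0, 0.4],
  [-1, -35, 157, 0, 0, 0, 0.412],
])

```text
t: 12.2
position: [613.5, 2.0, 152.8]
ee_rot: [-0.001, 0.789, 0.615, -0.001]
wrist_force: [-0.8, 0.0, -2.6]
gripper_width: 54.9
gripper_force: 54.0
```

Request:
play_rows([
  [-1, 0, 0, 0, 0, 0, 0],
  [-1, 0, 0, 0, 0, 0, 0],
  [-1, 0, 0, 0, 0, 0, 0],
  [-1, 0, 0, 0, 0, 0, 0],
  [-1, 0, 0, 0, 0, 0, 0],
  [-1, 0, 0, 0, 0, 0, 0],
  [-1, 0, 0, 0, 0, 0, 0],
  [-1, 0, 0, 0, 0, 0, 0],
])

```text
t: 13.0
position: [612.6, 1.9, 155.0]
ee_rot: [0.0, 0.788, 0.616, 0.0]
wrist_force: [-0.4, -0.1, -2.5]
gripper_width: 54.8
gripper_force: 54.0
```

```bash
python3 -c "
from plan import *
plan((613,1.8,135,76))
for n,b in(('top',(150,240,250,360)),('scene',(150,280,270,400))):
    im,d=imaging.get_image(n);cv2.imwrite(f'pics/{n}2.png',im);np.save(f'{n}2.npy',d)
a=cv2.imread('pics/top2.png')[150:240,250:360];b=cv2.imread('pics/scene2.png')[160:275,270:400]
f=lambda i:cv2.resize(i,(400,int(400*i.shape[0]/i.shape[1])),interpolation=cv2.INTER_CUBIC)
a,b=f(a),f(b);h=min(len(a),len(b));cv2.imwrite('pics/c2.png',np.hstack([a[:h],b[:h]]))"
```

```text
t 13.0 pos [612.6   1.9 155. ] yaw 76.02 w 54.8 gf 54.0 F [-0.4 -0.1 -2.5]
(613, 1.8, 135, 76) -> [-0.   0.4 20. ] az 0.000
```

View pics/c2.png

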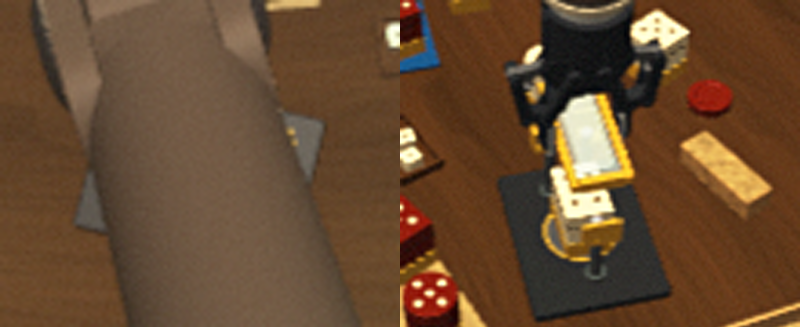

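The top view is blocked by the arm. The scene view shows the lens held over the stand, with its near end at about (600,180) in the right half and the end cheek at (603,238). I compare both in stand coordinates.

```bash
python3 - <<'E'
from h import *
r=np.radians(76);C=np.array([613,1.8]);ux=np.array([np.sin(r),-np.cos(r)]);uy=np.array([np.cos(r),np.sin(r)])
B=np.c_[ux,uy]
for n,t in(("top",0),("scene",0),("scene",2)):
    im=cv2.imread(f"pics/{n}{t}.png");P=cloud(n,np.load(f"{n}{t}.npy"));h=cv2.cvtColor(im,cv2.COLOR_BGR2HSV)
    L=(P[...,:2]-C)@B;x,y,z=L[...,0],L[...,1],P[...,2]
    bx=(abs(x)<45)&(abs(y)<85)
    br=(h[...,1]>110)&(h[...,0]>12)&(h[...,0]<32)
    for nm,reg in(("end+",(y>55)),("sideA",(y<-40)&(x<0)),("sideB",(y<-40)&(x>0))):
        m=bx&reg&(z>98)&(z<112)
        q=L[m]; 
        if len(q):print(n,t,nm,len(q),'x',np.percentile(q[:,0],[0,10,50,90,100]).round(1),'y',np.percentile(q[:,1],[0,10,50,90,100]).round(1),'zmax',np.percentile(z[m],95).round(1))
    for nm,reg,zz in(("ballA",(y<-45)&(y>-63)&(x<0)&(x>-27),0),("ballB",(y<-45)&(y>-63)&(x>0)&(x<27),0),("ballC",(y>45)&(y<63)&(abs(x)<9),0)):
        m=reg&(z>87)&(z<98)&(h[...,1]<110);q=L[m]
        if len(q):print(n,t,nm,len(q),q.mean(0).round(1),z[m].max().round(1))
    if t==2:
        m=(bx|(abs(y)<95)&(abs(x)<45))&(z>148)&(z<164)&(h[...,2]>90)
        for c in comps(n,m,156.3,30):print(c)
        q=L[m&(y>25)];print(np.percentile(q[:,0],[0,2,50,98,100]).round(1),np.percentile(q[:,1],[50,98,100]).round(1))
        for a in(30,40,50,60):
            s=m&(y>a-4)&(y<a+4);print(a,L[s][:,0].min().round(1),L[s][:,0].max().round(1),z[s].mean().round(1))
E
```

```text
top 0 end+ 25 x [-17.6 -14.8  -0.1  13.9  16.8] y [67.6 67.7 69.4 71.2 72. ] zmax 108.7
top 0 sideA 26 x [-34.2 -34.  -30.8 -14.6 -10.2] y [-71.  -70.  -64.2 -52.  -49.2] zmax 107.2
top 0 sideB 28 x [ 9.3 13.2 30.7 34.2 35.6] y [-71.  -70.3 -64.4 -52.4 -48.9] zmax 107.6
top 0 ballA 12 [-17.4 -52.8] 96.1
top 0 ballB 12 [ 17.5 -53.1] 95.7
top 0 ballC 16 [-0.8 53.5] 96.7
scene 0 end+ 39 x [-17.9 -14.8   0.2  15.9  17.9] y [65.  68.9 71.4 73.5 74.3] zmax 106.6
scene 0 sideA 24 x [-33.9 -32.7 -23.9 -11.   -9.2] y [-71.9 -69.  -66.1 -52.6 -44.9] zmax 107.4
scene 0 sideB 25 x [10.6 12.1 23.1 34.  34.7] y [-71.4 -68.8 -65.8 -52.5 -44.8] zmax 106.9
scene 0 ballA 13 [-16.2 -50.6] 96.4
scene 0 ballB 12 [ 19.2 -51. ] 95.5
scene 0 ballC 9 [ 0.3 54.2] 95.4
scene 2 end+ 38 x [-17.8 -15.2  -0.2  15.4  18. ] y [67.  69.1 71.6 73.6 74.8] zmax 107.3
scene 2 sideB 8 x [30.7 31.4 33.  34.3 34.4] y [-58.6 -57.3 -54.4 -48.8 -47.4] zmax 105.7
scene 2 ballC 9 [ 0.4 54.3] 94.9
{'px': (332, 207), 'c': [617.5, 24.9], 'rc': [618.2, 19.2], 'size': [109.6, 59.3], 'ang': 74.5, 'mom': [55.0, 103.9], 'maj': 69.5}
[-28.2 -27.5   0.1  27.   27.4] [49.  66.8 68.3]
30 -26.7 27.3 154.9
40 -27.7 27.4 154.8
50 -26.7 27.3 154.2
60 -27.7 27.4 155.6
```

Request:
play_rows([
  [-1, 0, 0.4, 5, 0, 0, 0],
  [-1, 0, 0.4, 14, 0, 0, 0],
  [-1, 0, 0.4, 24, 0, 0, 0],
  [-1, 0, 0.4, 32, 0, 0, 0],
  [-1, 0, 0.4, 35, 0, 0, 0],
  [-1, 0, 0.4, 36, 0, 0, 0],
  [-1, 0, 0.4, 36, 0, 0, 0],
  [-1, 0, 0.4, 36, 0, 0, 0],
])

```text
t: 13.9
position: [613.3, 2.0, 119.3]
ee_rot: [0.0, 0.788, 0.616, 0.0]
wrist_force: [-0.4, 0.5, -2.4]
gripper_width: 54.9
gripper_force: 54.0
```

```bash
python3 -c "
from plan import *
plan((613.2,2,106.5,76))"
```

```text
t 13.9 pos [613.3   2.  119.3] yaw 76.02 w 54.9 gf 54.0 F [-0.4  0.5 -2.4]
(613.2, 2, 106.5, 76) -> [-0.  -0.1 12.8] az 0.000
```

Request:
play_rows([
  [-1, 0, 0, 1, 0, 0, 0],
  [-1, 0, 0, 2.5, 0, 0, 0],
  [-1, 0, 0, 4, 0, 0, 0],
  [-1, 0, 0, 5.5, 0, 0, 0],
  [-1, 0, 0, 7, 0, 0, 0],
  [-1, 0, 0, 8, 0, 0, 0],
  [-1, 0, 0, 8, 0, 0, 0],
  [-1, 0, 0, 8, 0, 0, 0],
])

```text
t: 14.7
position: [613.1, 1.9, 110.9]
ee_rot: [-0.0, 0.788, 0.616, -0.0]
wrist_force: [-0.8, -0.2, -2.9]
gripper_width: 55.3
gripper_force: 54.0
```

Lens underside is about 100 mm up, below the cheek tops, with no contact force. Continuing.

Request:
play_rows([
  [-1, 0, 0, 1, 0, 0, 0],
  [-1, 0, 0, 2, 0, 0, 0],
  [-1, 0, 0, 3, 0, 0, 0],
  [-1, 0, 0, 3.8, 0, 0, 0],
  [-1, 0, 0, 4.4, 0, 0, 0],
  [-1, 0, 0, 4.8, 0, 0, 0],
  [-1, 0, 0, 4.8, 0, 0, 0],
  [-1, 0, 0, 4.8, 0, 0, 0],
])

```text
t: 15.5
position: [613.0, 1.9, 106.1]
ee_rot: [0.0, 0.788, 0.616, -0.0]
wrist_force: [-0.6, 0.5, -3.7]
gripper_width: 55.0
gripper_force: 54.0
```

Request:
play_rows([
  [-1, 0, 0, 0.3, 0, 0, 0],
  [-1, 0, 0, 0.6, 0, 0, 0],
  [-1, 0, 0, 0.9, 0, 0, 0],
  [-1, 0, 0, 1.0, 0, 0, 0],
  [-1, 0, 0, 1.0, 0, 0, 0],
  [-1, 0, 0, 1.0, 0, 0, 0],
  [-1, 0, 0, 1.0, 0, 0, 0],
  [-1, 0, 0, 1.0, 0, 0, 0],
])

```text
t: 16.3
position: [613.2, 1.9, 105.5]
ee_rot: [0.0, 0.788, 0.616, 0.0]
wrist_force: [-2.5, 0.1, 5.2]
gripper_width: 55.3
gripper_force: 54.9
```

Contact with the lugs. Opening slowly and only as far as needed, then lifting.

Request:
play_rows([
  [0.32, 0, 0, 0, 0, 0, 0],
  [0.4, 0, 0, 0, 0, 0, 0],
  [0.5, 0, 0, 0, 0, 0, 0],
  [0.6, 0, 0, 0, 0, 0, 0],
  [0.75, 0, 0, 0, 0, 0, 0],
  [0.9, 0, 0, 0, 0, 0, 0],
  [0.9, 0, 0, 0, 0, 0, 0],
  [0.9, 0, 0, 0, 0, 0, 0],
])

```text
t: 17.1
position: [613.1, 1.9, 105.2]
ee_rot: [0.0, 0.788, 0.616, 0.0]
wrist_force: [-0.5, -0.1, 0.0]
gripper_width: 80.9
gripper_force: 0.0
```

Request:
play_rows([
  [1, 0, 0, -5, 0, 0, 0],
  [1, 0, 0, -15, 0, 0, 0],
  [1, 0, 0, -30, 0, 0, 0],
  [1, 0, 0, -50, 0, 0, 0],
  [1, 0, 0, -75, 0, 0, 0],
  [1, 0, 0, -95, 0, 0, 0],
  [1, 0, 0, -100, 0, 0, 0],
  [1, 0, 0, -100, 0, 0, 0],
])

```text
t: 17.9
position: [613.6, 1.9, 206.7]
ee_rot: [0.001, 0.788, 0.616, 0.001]
wrist_force: [-0.3, -0.4, 0.1]
gripper_width: 85.3
gripper_force: 0.0
```

```bash
python3 -c "
from cs import *
plan((560.5,-379.3,200,75.2))
im,d=imaging.get_image('scene');cv2.imwrite('pics/scene3.png',im);np.save('scene3.npy',d)
P=cloud('scene',d);r=np.radians(76);L=(P[...,:2]-[613.3,2])@np.c_[[np.sin(r),-np.cos(r)],[np.cos(r),np.sin(r)]];z=P[...,2]
m=(abs(L[...,0])<27)&(L[...,1]>-60)&(L[...,1]<62)&(z>98)&(z<118)
A=np.c_[L[m],np.ones(m.sum())];print(m.sum(),np.linalg.lstsq(A,z[m],rcond=None)[0])
cv2.imwrite('pics/c3.png',cv2.resize(im[120:320,200:440],None,fx=3,fy=3,interpolation=cv2.INTER_CUBIC))
"
```

```text
t 17.9 pos [613.6   1.9 206.7] yaw 76.01 w 85.3 gf 0.0 F [-0.3 -0.4  0.1]
(560.5, -379.3, 200, 75.2) -> [-382.7   40.6    6.7] az 0.014
631 [-1.02123450e-02  3.93315183e-04  1.05548102e+02]
```

View pics/c3.png

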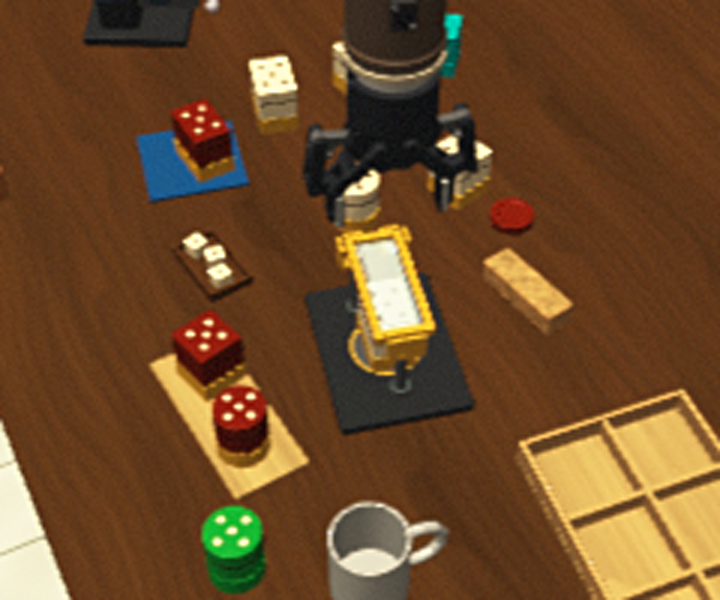

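The lens sits flat between the guides, with its top at z≈105.5 mm and level. Before the crate work I re-measure the cases.

```bash
python3 -c "
from cs import *
cs(3)
plan((560.5,-379.3,200,75.2),(560.5,-379.3,53,75.2),(560.5,-379.3,180,75.2),(544.9,380,180,83.5),(544.9,380,58.5,83.5))
"
```

```text
{'px': (410, 263), 'c': [425.1, -287.5], 'rc': [425.0, -287.9], 'size': [45.3, 48.6], 'ang': 0.1, 'maj': 95.5}
{'px': (366, 260), 'c': [431.8, -169.5], 'rc': [432.0, -169.5], 'size': [47.7, 48.0], 'ang': 15.4, 'maj': 116.2}
{'px': (444, 255), 'c': [446.2, -379.6], 'rc': [446.2, -379.3], 'size': [47.8, 49.1], 'ang': 11.3, 'maj': 95.8}
{'px': (370, 215), 'c': [554.3, -180.8], 'rc': [555.1, -181.4], 'size': [46.6, 47.2], 'ang': 89.2, 'maj': 129.6}
{'px': (442, 213), 'c': [560.6, -379.0], 'rc': [560.6, -378.9], 'size': [65.3, 44.6], 'ang': 75.5, 'maj': 76.4}
t 18.0 pos [612.6   1.8 204.6] yaw 76.02 w 85.4 gf 0.0 F [ 0.2  0.6 -0.6]
(560.5, -379.3, 200, 75.2) -> [-382.4   41.5    4.6] az 0.014
(560.5, -379.3, 53, 75.2) -> [  0.   0. 147.] az -0.000
(560.5, -379.3, 180, 75.2) -> [   0.    0. -127.] az -0.000
(544.9, 380, 180, 83.5) -> [ 730.1 -209.    -0. ] az -0.145
(544.9, 380, 58.5, 83.5) -> [  0.    0.  121.5] az -0.000
```

Request:
play_rows([
  [1, -15, 2, 0, 0, 0, 0],
  [1, -50, 5, 0, 0, 0, 0],
  [1, -95, 10, 0, 0, 0, 0],
  [1, -140, 15, 2, 0, 0, 0],
  [1, -185, 20, 2, 0, 0, 0],
  [1, -230, 25, 4, 0, 0, 0.01],
  [1, -275, 30, 4.6, 0, 0, 0.014],
  [1, -310, 34, 4.6, 0, 0, 0.014],
])

```text
t: 18.8
position: [568.7, -311.8, 199.1]
ee_rot: [-0.001, 0.793, 0.609, -0.001]
wrist_force: [0.5, 0.8, 0.3]
gripper_width: 85.7
gripper_force: 0.0
```

Request:
play_rows([
  [1, -30, 3, 0, 0, 0, 0],
  [1, -55, 6, 0, 0, 0, 0],
  [1, -68, 7.5, 0, 0, 0, 0],
  [1, -72, 7.5, 0, 0, 0, 0],
  [1, -72, 7.5, 0, 0, 0, 0],
  [1, -72, 7.5, 0, 0, 0, 0],
  [1, -72, 7.5, 0, 0, 0, 0],
  [1, -72, 7.5, 0, 0, 0, 0],
])

```text
t: 19.6
position: [560.6, -377.5, 200.8]
ee_rot: [0.0, 0.792, 0.611, 0.0]
wrist_force: [-0.2, 0.1, 0.0]
gripper_width: 85.6
gripper_force: 0.0
```

```bash
python3 -c "
from plan import *
plan((560.5,-379.2,53,75.4))"
```

```text
t 19.6 pos [ 560.6 -377.5  200.8] yaw 75.32 w 85.6 gf 0.0 F [-0.2  0.1  0. ]
(560.5, -379.2, 53, 75.4) -> [ -1.7   0.4 147.8] az -0.001
```

Chains work well. Descend, grip, lift, and travel towards the crate in stages.

Request:
play_rows([
  [1, -1.7, 0.4, 20, 0, 0, 0],
  [1, -1.7, 0.4, 50, 0, 0, 0],
  [1, -1.7, 0.4, 80, 0, 0, 0],
  [1, -1.7, 0.4, 110, 0, 0, 0],
  [1, -1.7, 0.4, 130, 0, 0, 0],
  [1, -1.7, 0.4, 142, 0, 0, 0],
  [1, -1.7, 0.4, 147.8, 0, 0, 0],
  [1, -1.7, 0.4, 147.8, 0, 0, 0],
])

```text
t: 20.4
position: [560.1, -380.2, 52.6]
ee_rot: [-0.0, 0.792, 0.61, -0.0]
wrist_force: [0.0, 0.7, -0.2]
gripper_width: 85.2
gripper_force: 0.0
```

Request:
play_rows([
  [-1, 0, 0, 0, 0, 0, 0],
  [-1, 0, 0, 0, 0, 0, 0],
  [-1, 0, 0, 0, 0, 0, 0],
  [-1, 0, 0, 0, 0, 0, 0],
  [-1, 0, 0, 0, 0, 0, 0],
  [-1, 0, 0, 0, 0, 0, 0],
  [-1, 0, 0, 0, 0, 0, 0],
  [-1, 0, 0, 0, 0, 0, 0],
])

```text
t: 21.2
position: [560.7, -380.8, 53.9]
ee_rot: [0.001, 0.792, 0.61, 0.0]
wrist_force: [-0.3, 0.4, 5.8]
gripper_width: 43.6
gripper_force: 52.1
```

Request:
play_rows([
  [-1, 0, 0, -10, 0, 0, 0],
  [-1, 0, 0, -30, 0, 0, 0],
  [-1, 0, 0, -60, 0, 0, 0],
  [-1, 0, 0, -90, 0, 0, 0],
  [-1, 0, 0, -120, 0, 0, 0],
  [-1, 0, 0, -140, 0, 0, 0],
  [-1, 0, 0, -147, 0, 0, 0],
  [-1, 0, 0, -147, 0, 0, 0],
])

```text
t: 22.0
position: [560.1, -380.5, 200.6]
ee_rot: [0.001, 0.792, 0.61, 0.0]
wrist_force: [0.6, 0.2, -2.5]
gripper_width: 43.2
gripper_force: 51.4
```

```bash
python3 -c "
from plan import *
plan((550,0,200,80),(544.9,380,200,83.5),(544.9,380,58.5,83.5))"
```

```text
t 22.0 pos [ 560.1 -380.5  200.6] yaw 75.22 w 43.2 gf 51.4 F [ 0.6  0.2 -2.5]
(550, 0, 200, 80) -> [ 365.3 -106.9    0.6] az -0.083
(544.9, 380, 200, 83.5) -> [373.3 -71.   -0. ] az -0.061
(544.9, 380, 58.5, 83.5) -> [  0.    0.  141.5] az -0.000
```

Request:
play_rows([
  [-1, 18, -5, 0, 0, 0, 0],
  [-1, 55, -16, 0, 0, 0, -0.01],
  [-1, 103, -30, 0, 0, 0, -0.02],
  [-1, 151, -44, 0, 0, 0, -0.035],
  [-1, 199, -58, 0, 0, 0, -0.05],
  [-1, 247, -72, 0, 0, 0, -0.06],
  [-1, 295, -86, 0, 0, 0, -0.07],
  [-1, 343, -100, 0.6, 0, 0, -0.083],
])

```text
t: 22.8
position: [549.1, -20.5, 197.8]
ee_rot: [-0.001, 0.766, 0.643, -0.001]
wrist_force: [0.8, 0.4, -2.4]
gripper_width: 43.6
gripper_force: 51.4
```

Request:
play_rows([
  [-1, 48, -9, 0, 0, 0, -0.01],
  [-1, 96, -18, 0, 0, 0, -0.02],
  [-1, 144, -27, 0, 0, 0, -0.03],
  [-1, 192, -37, 0, 0, 0, -0.04],
  [-1, 240, -46, 0, 0, 0, -0.05],
  [-1, 288, -55, 0, 0, 0, -0.061],
  [-1, 330, -62, 0, 0, 0, -0.061],
  [-1, 360, -68, 0, 0, 0, -0.061],
])

```text
t: 23.6
position: [543.8, 346.9, 197.3]
ee_rot: [-0.001, 0.745, 0.667, -0.001]
wrist_force: [0.2, -0.3, -1.9]
gripper_width: 43.3
gripper_force: 51.4
```

Request:
play_rows([
  [-1, 20, -4, 0, 0, 0, 0],
  [-1, 30, -6, 10, 0, 0, 0],
  [-1, 34, -7, 30, 0, 0, 0],
  [-1, 34, -7, 50, 0, 0, 0],
  [-1, 34, -7, 60, 0, 0, 0],
  [-1, 34, -7, 64, 0, 0, 0],
  [-1, 34, -7, 64, 0, 0, 0],
  [-1, 34, -7, 64, 0, 0, 0],
])

```text
t: 24.4
position: [543.8, 377.7, 135.8]
ee_rot: [0.0, 0.746, 0.665, 0.0]
wrist_force: [-0.2, 0.6, -2.3]
gripper_width: 43.3
gripper_force: 51.3
```

```bash
python3 -c "
from plan import *
plan((544.9,380,59,83.5))"
```

```text
t 24.4 pos [543.8 377.7 135.8] yaw 83.44 w 43.3 gf 51.3 F [-0.2  0.6 -2.3]
(544.9, 380, 59, 83.5) -> [ 2.4  0.8 76.8] az -0.001
```

Request:
play_rows([
  [-1, 2.4, 0.8, 12, 0, 0, 0],
  [-1, 2.4, 0.8, 30, 0, 0, 0],
  [-1, 2.4, 0.8, 48, 0, 0, 0],
  [-1, 2.4, 0.8, 62, 0, 0, 0],
  [-1, 2.4, 0.8, 70, 0, 0, 0],
  [-1, 2.4, 0.8, 74, 0, 0, 0],
  [-1, 2.4, 0.8, 76, 0, 0, 0],
  [-1, 2.4, 0.8, 77, 0, 0, 0],
])

```text
t: 25.2
position: [544.6, 380.2, 58.9]
ee_rot: [0.0, 0.746, 0.666, 0.0]
wrist_force: [-2.6, -2.7, 7.0]
gripper_width: 43.1
gripper_force: 52.6
```

Request:
play_rows([
  [-1, 0, 0, 0, 0, 0, 0],
  [0.1, 0, 0, 0, 0, 0, 0],
  [0.2, 0, 0, 0, 0, 0, 0],
  [0.4, 0, 0, 0, 0, 0, 0],
  [0.5, 0, 0, 0, 0, 0, 0],
  [0.5, 0, 0, -5, 0, 0, 0],
  [0.5, 0, 0, -20, 0, 0, 0],
  [0.5, 0, 0, -45, 0, 0, 0],
])

```text
t: 26.0
position: [543.8, 379.5, 103.1]
ee_rot: [-0.0, 0.746, 0.666, -0.001]
wrist_force: [0.7, 0.3, 0.5]
gripper_width: 63.9
gripper_force: 0.0
```

Request:
play_rows([
  [0.7, 0, 0, -35, 0, 0, 0],
  [0.8, 0, 0, -70, 0, 0, 0],
  [0.8, 0, 0, -90, 0, 0, 0],
  [0.8, 0, 0, -97, 0, 0, 0],
  [0.8, 0, 0, -97, 0, 0, 0],
  [0.8, 0, 0, -97, 0, 0, 0],
  [0.8, 0, 0, -97, 0, 0, 0],
  [0.8, 0, 0, -97, 0, 0, 0],
])

```text
t: 26.8
position: [544.1, 379.6, 198.8]
ee_rot: [-0.0, 0.746, 0.666, -0.001]
wrist_force: [-0.5, -0.2, -0.4]
gripper_width: 76.9
gripper_force: 0.0
```

```bash
python3 -c "
from cs import *
cs(4)
plan((490,100,200,94),(432,-169.5,200,105.5),(432,-169.5,53,105.5))"
```

```text
{'px': (410, 263), 'c': [425.1, -287.6], 'rc': [425.0, -288.0], 'size': [45.3, 48.5], 'ang': 0.1, 'maj': 92.3}
{'px': (366, 260), 'c': [431.8, -169.5], 'rc': [432.0, -169.3], 'size': [47.7, 48.3], 'ang': 15.1, 'maj': 118.8}
{'px': (444, 255), 'c': [446.2, -379.5], 'rc': [446.2, -379.3], 'size': [47.8, 49.2], 'ang': 11.3, 'maj': 97.7}
{'px': (167, 219), 'c': [544.2, 380.1], 'rc': [544.3, 380.1], 'size': [68.6, 44.3], 'ang': 83.7, 'maj': 82.6}
{'px': (370, 215), 'c': [554.5, -180.9], 'rc': [555.1, -181.4], 'size': [46.5, 47.1], 'ang': 89.2, 'maj': 134.7}
t 26.9 pos [544.2 379.7 199. ] yaw 83.48 w 76.8 gf 0.0 F [ 0.5 -1.2 -0.7]
(490, 100, 200, 94) -> [-284.  -22.   -1.] az -0.184
(432, -169.5, 200, 105.5) -> [-264.8  -76.7   -0. ] az -0.201
(432, -169.5, 53, 105.5) -> [  0.   0. 147.] az -0.000
```

Request:
play_rows([
  [0.9, -15, -1, 0, 0, 0, -0.01],
  [0.9, -50, -4, 0, 0, 0, -0.035],
  [0.9, -95, -7, 0, 0, 0, -0.06],
  [0.9, -140, -11, 0, 0, 0, -0.09],
  [0.9, -185, -14, 0, 0, 0, -0.12],
  [0.9, -225, -17, 0, 0, 0, -0.145],
  [0.9, -260, -20, 0, 0, 0, -0.17],
  [0.9, -284, -22, 0, 0, 0, -0.184],
])

```text
t: 27.65
position: [489.2, 96.3, 199.9]
ee_rot: [0.0, 0.683, 0.731, -0.001]
wrist_force: [0.7, -0.5, -1.1]
gripper_width: 81.4
gripper_force: 0.0
```

Request:
play_rows([
  [0.9, -30, -9, 0, 0, 0, -0.02],
  [0.9, -75, -22, 0, 0, 0, -0.05],
  [0.9, -120, -35, 0, 0, 0, -0.09],
  [0.9, -165, -48, 0, 0, 0, -0.12],
  [0.9, -205, -60, 0, 0, 0, -0.16],
  [0.9, -240, -70, 0, 0, 0, -0.18],
  [0.9, -260, -75, 0, 0, 0, -0.2],
  [0.9, -265, -77, 0, 0, 0, -0.201],
])

```text
t: 28.45
position: [430.4, -172.6, 199.9]
ee_rot: [0.0, 0.607, 0.795, -0.001]
wrist_force: [-1.1, -0.3, -0.1]
gripper_width: 81.1
gripper_force: 0.0
```

Request:
play_rows([
  [0.9, 0, 0, 10, 0, 0, 0],
  [0.9, 0, 0, 30, 0, 0, 0],
  [0.9, 0, 0, 50, 0, 0, 0],
  [0.9, 0, 0, 60, 0, 0, 0],
  [0.9, 0, 0, 60, 0, 0, 0],
  [0.9, 0, 0, 60, 0, 0, 0],
  [0.9, 0, 0, 60, 0, 0, 0],
  [0.9, 0, 0, 60, 0, 0, 0],
])

```text
t: 29.25
position: [432.6, -169.5, 140.9]
ee_rot: [0.001, 0.605, 0.796, 0.0]
wrist_force: [-0.2, 0.3, -0.6]
gripper_width: 81.3
gripper_force: 0.0
```

```bash
python3 -c "
from plan import *
plan((432,-169.5,53,105.4))"
```

```text
t 29.2 pos [ 432.6 -169.5  140.9] yaw 105.53 w 81.3 gf 0.0 F [-0.2  0.3 -0.6]
(432, -169.5, 53, 105.4) -> [ 0.1 -0.6 87.9] az 0.002
```

Request:
play_rows([
  [0.9, 0, -0.6, 15, 0, 0, 0],
  [0.9, 0, -0.6, 35, 0, 0, 0],
  [0.9, 0, -0.6, 58, 0, 0, 0],
  [0.9, 0, -0.6, 75, 0, 0, 0],
  [0.9, 0, -0.6, 84, 0, 0, 0],
  [0.9, 0, -0.6, 88, 0, 0, 0],
  [-1, 0, -0.6, 88, 0, 0, 0],
  [-1, 0, -0.6, 88, 0, 0, 0],
])

```text
t: 30.05
position: [432.0, -169.7, 52.9]
ee_rot: [0.001, 0.605, 0.796, 0.0]
wrist_force: [1.0, 0.0, -0.4]
gripper_width: 53.8
gripper_force: 0.0
```

Request:
play_rows([
  [-1, 0, 0, 0, 0, 0, 0],
  [-1, 0, 0, 0, 0, 0, 0],
  [-1, 0, 0, 0, 0, 0, 0],
  [-1, 0, 0, 0, 0, 0, 0],
  [-1, 0, 0, 0, 0, 0, 0],
  [-1, 0, 0, 0, 0, 0, 0],
  [-1, 0, 0, -5, 0, 0, 0],
  [-1, 0, 0, -20, 0, 0, 0],
])

```text
t: 30.85
position: [430.5, -169.3, 71.8]
ee_rot: [-0.001, 0.605, 0.796, -0.0]
wrist_force: [-0.4, -0.3, -1.7]
gripper_width: 47.3
gripper_force: 51.9
```

Request:
play_rows([
  [-1, 0, 0, -30, 0, 0, 0],
  [-1, 0, 0, -60, 0, 0, 0],
  [-1, 0, 0, -80, 0, 0, 0],
  [-1, 0, 0, -85, 0, 0, 0],
  [-1, 0, 0, -85, 0, 0, 0],
  [-1, 0, 0, -85, 0, 0, 0],
  [-1, 0, 0, -85, 0, 0, 0],
  [-1, 0, 0, -85, 0, 0, 0],
])

```text
t: 31.65
position: [431.0, -169.3, 156.2]
ee_rot: [-0.001, 0.605, 0.796, -0.0]
wrist_force: [0.2, -0.1, -2.0]
gripper_width: 47.3
gripper_force: 52.1
```

```bash
python3 -c "
from plan import *
plan((447,110,160,94),(462.5,389.4,160,83.5))"
```

```text
t 31.6 pos [ 431.  -169.3  156.2] yaw 105.54 w 47.3 gf 52.1 F [ 0.2 -0.1 -2. ]
(447, 110, 160, 94) -> [264.8  90.3  -3.8] az 0.201
(462.5, 389.4, 160, 83.5) -> [277.6  35.   -0. ] az 0.183
```

Request:
play_rows([
  [-1, 15, 5, 0, 0, 0, 0.01],
  [-1, 45, 15, -1, 0, 0, 0.03],
  [-1, 80, 27, -2, 0, 0, 0.06],
  [-1, 117, 40, -3, 0, 0, 0.09],
  [-1, 154, 52, -4, 0, 0, 0.12],
  [-1, 191, 65, -4, 0, 0, 0.15],
  [-1, 228, 78, -4, 0, 0, 0.175],
  [-1, 264.8, 90.3, -4, 0, 0, 0.201],
])

```text
t: 32.45
position: [447.3, 111.3, 160.7]
ee_rot: [-0.0, 0.682, 0.731, -0.0]
wrist_force: [0.2, -0.8, -1.7]
gripper_width: 46.9
gripper_force: 52.0
```

Request:
play_rows([
  [-1, 40, 5, 0, 0, 0, 0.03],
  [-1, 80, 10, 0, 0, 0, 0.055],
  [-1, 120, 15, 0, 0, 0, 0.08],
  [-1, 160, 20, 0, 0, 0, 0.11],
  [-1, 200, 25, 0, 0, 0, 0.135],
  [-1, 237, 30, 0, 0, 0, 0.16],
  [-1, 263, 33, 0, 0, 0, 0.175],
  [-1, 275, 35, 0, 0, 0, 0.183],
])

```text
t: 33.25
position: [462.0, 389.5, 160.2]
ee_rot: [-0.001, 0.745, 0.667, -0.0]
wrist_force: [-0.3, -0.7, -2.3]
gripper_width: 47.5
gripper_force: 51.9
```

Request:
play_rows([
  [-1, 2, 0, 0, 0, 0, 0],
  [-1, 2, 0, 10, 0, 0, 0],
  [-1, 2, 0, 20, 0, 0, 0],
  [-1, 2, 0, 30, 0, 0, 0],
  [-1, 2, 0, 30, 0, 0, 0],
  [-1, 2, 0, 30, 0, 0, 0],
  [-1, 2, 0, 30, 0, 0, 0],
  [-1, 2, 0, 30, 0, 0, 0],
])

```text
t: 34.05
position: [463.7, 388.6, 131.6]
ee_rot: [0.0, 0.746, 0.666, 0.0]
wrist_force: [0.7, 0.3, -2.6]
gripper_width: 47.5
gripper_force: 52.0
```

```bash
python3 -c "
from plan import *
plan((462.5,389.4,58.5,83.5))"
```

```text
t 34.0 pos [463.7 388.6 131.6] yaw 83.52 w 47.5 gf 52.0 F [ 0.7  0.3 -2.6]
(462.5, 389.4, 58.5, 83.5) -> [ 0.6 -1.3 73.1] az 0.000
```

Request:
play_rows([
  [-1, 0.6, -1.3, 12, 0, 0, 0],
  [-1, 0.6, -1.3, 30, 0, 0, 0],
  [-1, 0.6, -1.3, 46, 0, 0, 0],
  [-1, 0.6, -1.3, 60, 0, 0, 0],
  [-1, 0.6, -1.3, 68, 0, 0, 0],
  [-1, 0.6, -1.3, 71, 0, 0, 0],
  [-1, 0.6, -1.3, 72.5, 0, 0, 0],
  [-1, 0.6, -1.3, 73, 0, 0, 0],
])

```text
t: 34.85
position: [462.5, 389.6, 58.5]
ee_rot: [-0.0, 0.746, 0.666, 0.0]
wrist_force: [0.1, 0.9, -1.8]
gripper_width: 47.0
gripper_force: 52.0
```

Request:
play_rows([
  [-1, 0, 0, 0, 0, 0, 0],
  [0.15, 0, 0, 0, 0, 0, 0],
  [0.25, 0, 0, 0, 0, 0, 0],
  [0.4, 0, 0, 0, 0, 0, 0],
  [0.5, 0, 0, 0, 0, 0, 0],
  [0.5, 0, 0, -5, 0, 0, 0],
  [0.5, 0, 0, -20, 0, 0, 0],
  [0.5, 0, 0, -45, 0, 0, 0],
])

```text
t: 35.65
position: [461.7, 388.7, 103.3]
ee_rot: [-0.0, 0.746, 0.666, -0.001]
wrist_force: [0.4, -0.1, 0.3]
gripper_width: 64.2
gripper_force: 0.0
```

Request:
play_rows([
  [0.65, 0, 0, -35, 0, 0, 0],
  [0.65, 0, 0, -60, 0, 0, 0],
  [0.65, 0, 0, -70, 0, 0, 0],
  [0.65, 0, 0, -72, 0, 0, 0],
  [0.65, 0, 0, -72, 0, 0, 0],
  [0.65, 0, 0, -72, 0, 0, 0],
  [0.65, 0, 0, -72, 0, 0, 0],
  [0.65, 0, 0, -72, 0, 0, 0],
])

```text
t: 36.45
position: [462.0, 389.0, 174.2]
ee_rot: [-0.0, 0.746, 0.666, -0.001]
wrist_force: [-0.3, -0.0, -0.7]
gripper_width: 70.5
gripper_force: 0.0
```

```bash
python3 -c "
from cs import *
cs(5)
plan((455,100,175,91),(450,-200,175,97),(446.2,-379.3,160,101.3))"
```

```text
{'px': (410, 263), 'c': [425.1, -287.5], 'rc': [425.0, -287.9], 'size': [45.3, 48.6], 'ang': 0.1, 'maj': 95.8}
{'px': (444, 255), 'c': [446.3, -379.6], 'rc': [446.2, -379.2], 'size': [47.8, 49.3], 'ang': 11.3, 'maj': 88.0}
{'px': (162, 249), 'c': [462.0, 388.9], 'rc': [462.2, 388.4], 'size': [53.0, 48.0], 'ang': 83.9, 'maj': 70.0}
{'px': (167, 219), 'c': [544.2, 380.6], 'rc': [544.4, 380.7], 'size': [67.3, 44.3], 'ang': 83.4, 'maj': 81.9}
{'px': (370, 215), 'c': [554.3, -180.9], 'rc': [555.1, -181.4], 'size': [46.6, 47.2], 'ang': 89.2, 'maj': 137.9}
t 36.5 pos [462.  389.1 174.4] yaw 83.54 w 70.5 gf 0.0 F [ 0.2 -0.5 -0.7]
(455, 100, 175, 91) -> [-288.    25.6   -0.6] az -0.130
(450, -200, 175, 97) -> [-299.9  -10.2   -0. ] az -0.105
(446.2, -379.3, 160, 101.3) -> [-177.5  -25.6   15. ] az -0.075
```

Request:
play_rows([
  [0.65, -15, 1, 0, 0, 0, -0.01],
  [0.65, -50, 4, 0, 0, 0, -0.02],
  [0.65, -90, 8, 0, 0, 0, -0.04],
  [0.65, -130, 12, 0, 0, 0, -0.06],
  [0.65, -170, 15, 0, 0, 0, -0.08],
  [0.65, -210, 19, 0, 0, 0, -0.1],
  [0.65, -250, 22, 0, 0, 0, -0.115],
  [0.65, -288, 25.6, 0, 0, 0, -0.13],
])

```text
t: 37.3
position: [454.4, 97.3, 175.1]
ee_rot: [0.0, 0.701, 0.713, -0.0]
wrist_force: [0.7, -0.5, -0.7]
gripper_width: 70.5
gripper_force: 0.0
```

Request:
play_rows([
  [0.65, -38, -1, 0, 0, 0, -0.01],
  [0.65, -76, -3, 0, 0, 0, -0.025],
  [0.65, -114, -4, 0, 0, 0, -0.04],
  [0.65, -152, -5, 0, 0, 0, -0.05],
  [0.65, -190, -6, 0, 0, 0, -0.065],
  [0.65, -228, -8, 0, 0, 0, -0.08],
  [0.65, -265, -9, 0, 0, 0, -0.09],
  [0.65, -300, -10, 0, 0, 0, -0.105],
])

```text
t: 38.1
position: [449.0, -202.3, 175.2]
ee_rot: [0.0, 0.663, 0.749, -0.0]
wrist_force: [-0.1, -0.1, -0.6]
gripper_width: 70.5
gripper_force: 0.0
```

Request:
play_rows([
  [0.65, -38, -5, 0, 0, 0, -0.015],
  [0.65, -76, -11, 3, 0, 0, -0.03],
  [0.65, -114, -16, 8, 0, 0, -0.05],
  [0.65, -147, -21, 12, 0, 0, -0.065],
  [0.65, -170, -24, 15, 0, 0, -0.075],
  [0.65, -177.5, -25.6, 15, 0, 0, -0.075],
  [0.65, -177.5, -25.6, 15, 0, 0, -0.075],
  [0.65, -177.5, -25.6, 15, 0, 0, -0.075],
])

```text
t: 38.9
position: [446.6, -377.8, 160.3]
ee_rot: [-0.0, 0.634, 0.774, 0.0]
wrist_force: [1.1, 0.2, 0.2]
gripper_width: 70.8
gripper_force: 0.0
```

```bash
python3 -c "
from plan import *
plan((446.2,-379.3,53,101.3))"
```

```text
t 38.9 pos [ 446.6 -377.8  160.3] yaw 101.34 w 70.8 gf 0.0 F [1.1 0.2 0.2]
(446.2, -379.3, 53, 101.3) -> [ -1.4  -0.7 107.3] az 0.001
```

Now pick it and carry it back to the middle cell (535.5, 297.5).

Request:
play_rows([
  [0.65, -1.4, -0.7, 15, 0, 0, 0],
  [0.65, -1.4, -0.7, 40, 0, 0, 0],
  [0.65, -1.4, -0.7, 66, 0, 0, 0],
  [0.65, -1.4, -0.7, 88, 0, 0, 0],
  [0.65, -1.4, -0.7, 102, 0, 0, 0],
  [0.65, -1.4, -0.7, 107.3, 0, 0, 0],
  [0.65, -1.4, -0.7, 107.3, 0, 0, 0],
  [-1, -1.4, -0.7, 107.3, 0, 0, 0],
])

```text
t: 39.7
position: [446.7, -380.9, 53.6]
ee_rot: [0.001, 0.634, 0.773, 0.0]
wrist_force: [0.8, -0.1, -0.1]
gripper_width: 57.5
gripper_force: 0.0
```

Request:
play_rows([
  [-1, 0, 0, 0, 0, 0, 0],
  [-1, 0, 0, 0, 0, 0, 0],
  [-1, 0, 0, 0, 0, 0, 0],
  [-1, 0, 0, 0, 0, 0, 0],
  [-1, 0, 0, 0, 0, 0, 0],
  [-1, 0, 0, 0, 0, 0, 0],
  [-1, 0, 0, -5, 0, 0, 0],
  [-1, 0, 0, -20, 0, 0, 0],
])

```text
t: 40.5
position: [444.9, -380.1, 72.1]
ee_rot: [-0.002, 0.634, 0.773, -0.0]
wrist_force: [0.2, -0.2, -1.5]
gripper_width: 47.1
gripper_force: 51.8
```

Request:
play_rows([
  [-1, 0, 0, -30, 0, 0, 0],
  [-1, 0, 0, -65, 0, 0, 0],
  [-1, 0, 0, -95, 0, 0, 0],
  [-1, 0, 0, -110, 0, 0, 0],
  [-1, 0, 0, -120, 0, 0, 0],
  [-1, 0, 0, -120, 0, 0, 0],
  [-1, 0, 0, -120, 0, 0, 0],
  [-1, 0, 0, -120, 0, 0, 0],
])

```text
t: 41.3
position: [445.4, -380.3, 191.3]
ee_rot: [-0.001, 0.634, 0.773, 0.0]
wrist_force: [-0.1, -0.2, -2.2]
gripper_width: 47.3
gripper_force: 52.0
```

```bash
python3 -c "
from plan import *
plan((465,-130,195,96),(500,130,195,90),(535.5,297.5,170,83.5))"
```

```text
t 41.3 pos [ 445.4 -380.3  191.3] yaw 101.29 w 47.3 gf 52.0 F [-0.1 -0.2 -2.2]
(465, -130, 195, 96) -> [241.6  68.2  -3.7] az 0.092
(500, 130, 195, 90) -> [254.9  62.   -0. ] az 0.105
(535.5, 297.5, 170, 83.5) -> [167.5  35.5  25. ] az 0.113
```

Request:
play_rows([
  [-1, 13, 4, 0, 0, 0, 0.005],
  [-1, 40, 11, -1, 0, 0, 0.015],
  [-1, 72, 20, -2, 0, 0, 0.03],
  [-1, 105, 30, -3, 0, 0, 0.04],
  [-1, 139, 39, -4, 0, 0, 0.05],
  [-1, 173, 49, -4, 0, 0, 0.065],
  [-1, 207, 58, -4, 0, 0, 0.08],
  [-1, 241.6, 68.2, -4, 0, 0, 0.092],
])

```text
t: 42.1
position: [465.0, -128.0, 196.3]
ee_rot: [-0.0, 0.669, 0.743, -0.0]
wrist_force: [0.9, 0.7, -2.6]
gripper_width: 47.3
gripper_force: 52.0
```

Request:
play_rows([
  [-1, 32, 8, 0, 0, 0, 0.013],
  [-1, 64, 15, 0, 0, 0, 0.026],
  [-1, 96, 23, 0, 0, 0, 0.04],
  [-1, 128, 31, 0, 0, 0, 0.053],
  [-1, 160, 39, 0, 0, 0, 0.066],
  [-1, 192, 47, 0, 0, 0, 0.08],
  [-1, 224, 54, 0, 0, 0, 0.092],
  [-1, 255, 62, 0, 0, 0, 0.105],
])

```text
t: 42.9
position: [499.5, 131.8, 196.3]
ee_rot: [-0.0, 0.707, 0.707, -0.0]
wrist_force: [0.7, 0.1, -2.0]
gripper_width: 47.6
gripper_force: 52.0
```

Request:
play_rows([
  [-1, 32, 7, 0, 0, 0, 0.02],
  [-1, 64, 14, 0, 0, 0, 0.04],
  [-1, 96, 20, 5, 0, 0, 0.06],
  [-1, 128, 27, 15, 0, 0, 0.085],
  [-1, 155, 33, 22, 0, 0, 0.105],
  [-1, 167.5, 35.5, 25, 0, 0, 0.113],
  [-1, 167.5, 35.5, 25, 0, 0, 0.113],
  [-1, 167.5, 35.5, 25, 0, 0, 0.113],
])

```text
t: 43.7
position: [535.6, 296.3, 171.4]
ee_rot: [0.0, 0.746, 0.666, -0.001]
wrist_force: [0.2, -0.2, -2.0]
gripper_width: 47.3
gripper_force: 51.9
```

```bash
python3 -c "
from plan import *
plan((535.5,297.5,58.5,83.5))"
```

```text
t 43.7 pos [535.6 296.3 171.4] yaw 83.55 w 47.3 gf 51.9 F [ 0.2 -0.2 -2. ]
(535.5, 297.5, 58.5, 83.5) -> [  1.1  -0.3 112.9] az 0.001
```

Request:
play_rows([
  [-1, 1.1, -0.3, 15, 0, 0, 0],
  [-1, 1.1, -0.3, 42, 0, 0, 0],
  [-1, 1.1, -0.3, 70, 0, 0, 0],
  [-1, 1.1, -0.3, 92, 0, 0, 0],
  [-1, 1.1, -0.3, 105, 0, 0, 0],
  [-1, 1.1, -0.3, 110, 0, 0, 0],
  [-1, 1.1, -0.3, 112, 0, 0, 0],
  [-1, 1.1, -0.3, 112.9, 0, 0, 0],
])

```text
t: 44.5
position: [536.5, 298.4, 59.7]
ee_rot: [0.0, 0.746, 0.666, 0.001]
wrist_force: [-0.7, 0.4, -2.5]
gripper_width: 47.1
gripper_force: 52.0
```

Request:
play_rows([
  [-1, 0, 0, 0, 0, 0, 0],
  [0.15, 0, 0, 0, 0, 0, 0],
  [0.25, 0, 0, 0, 0, 0, 0],
  [0.4, 0, 0, 0, 0, 0, 0],
  [0.5, 0, 0, 0, 0, 0, 0],
  [0.5, 0, 0, -5, 0, 0, 0],
  [0.5, 0, 0, -20, 0, 0, 0],
  [0.5, 0, 0, -45, 0, 0, 0],
])

```text
t: 45.3
position: [535.3, 297.8, 104.1]
ee_rot: [-0.0, 0.746, 0.666, -0.001]
wrist_force: [1.0, -0.2, 0.3]
gripper_width: 64.0
gripper_force: 0.0
```

Request:
play_rows([
  [0.65, 0, 0, -35, 0, 0, 0],
  [0.8, 0, 0, -75, 0, 0, 0],
  [0.8, 0, 0, -95, 0, 0, 0],
  [0.8, 0, 0, -97, 0, 0, 0],
  [0.8, 0, 0, -97, 0, 0, 0],
  [0.8, 0, 0, -97, 0, 0, 0],
  [0.8, 0, 0, -97, 0, 0, 0],
  [0.8, 0, 0, -97, 0, 0, 0],
])

```text
t: 46.1
position: [535.5, 298.0, 199.9]
ee_rot: [-0.0, 0.746, 0.666, -0.001]
wrist_force: [-0.4, 0.3, 0.8]
gripper_width: 76.9
gripper_force: 0.0
```

```bash
python3 -c "
from cs import *
cs(6)
plan((545,60,200,82),(554.6,-181,180,80),(554.6,-181,53,80))"
```

```text
{'px': (410, 263), 'c': [425.1, -287.6], 'rc': [425.0, -287.9], 'size': [45.3, 48.6], 'ang': 0.1, 'maj': 101.0}
{'px': (196, 222), 'c': [536.3, 298.9], 'rc': [536.1, 298.4], 'size': [51.8, 48.3], 'ang': 82.4, 'maj': 74.2}
{'px': (370, 215), 'c': [554.3, -180.9], 'rc': [555.1, -181.4], 'size': [46.6, 47.2], 'ang': 89.2, 'maj': 137.9}
t 46.1 pos [535.7 298.1 200.1] yaw 83.54 w 77.0 gf 0.0 F [-0.5  0.5 -0.4]
(545, 60, 200, 82) -> [-2.355e+02  3.610e+01  1.000e-01] az 0.027
(554.6, -181, 180, 80) -> [-237.3   43.    20. ] az 0.035
(554.6, -181, 53, 80) -> [  0.   0. 127.] az -0.000
```

Request:
play_rows([
  [0.9, -12, 2, 0, 0, 0, 0],
  [0.9, -40, 6, 0, 0, 0, 0.005],
  [0.9, -72, 11, 0, 0, 0, 0.01],
  [0.9, -104, 16, 0, 0, 0, 0.015],
  [0.9, -137, 21, 0, 0, 0, 0.02],
  [0.9, -170, 26, 0, 0, 0, 0.02],
  [0.9, -203, 31, 0, 0, 0, 0.025],
  [0.9, -235.5, 36, 0, 0, 0, 0.027],
])

```text
t: 46.95
position: [544.8, 57.7, 200.8]
ee_rot: [0.0, 0.755, 0.656, -0.0]
wrist_force: [0.8, 0.5, -0.6]
gripper_width: 81.1
gripper_force: 0.0
```

Request:
play_rows([
  [0.9, -34, 6, 0, 0, 0, 0.005],
  [0.9, -70, 13, 0, 0, 0, 0.01],
  [0.9, -106, 19, 0, 0, 0, 0.015],
  [0.9, -142, 26, 0, 0, 0, 0.02],
  [0.9, -178, 32, 0, 0, 0, 0.025],
  [0.9, -210, 38, 5, 0, 0, 0.03],
  [0.9, -230, 42, 13, 0, 0, 0.035],
  [0.9, -237, 43, 20, 0, 0, 0.035],
])

```text
t: 47.75
position: [553.9, -183.4, 180.0]
ee_rot: [-0.0, 0.767, 0.641, -0.001]
wrist_force: [0.3, 0.3, 0.1]
gripper_width: 80.9
gripper_force: 0.0
```

Request:
play_rows([
  [0.9, 0, 0, 10, 0, 0, 0],
  [0.9, 0, 0, 25, 0, 0, 0],
  [0.9, 0, 0, 30, 0, 0, 0],
  [0.9, 0, 0, 30, 0, 0, 0],
  [0.9, 0, 0, 30, 0, 0, 0],
  [0.9, 0, 0, 30, 0, 0, 0],
  [0.9, 0, 0, 30, 0, 0, 0],
  [0.9, 0, 0, 30, 0, 0, 0],
])

```text
t: 48.55
position: [554.9, -180.6, 151.4]
ee_rot: [0.0, 0.766, 0.643, 0.0]
wrist_force: [0.4, -0.8, -0.2]
gripper_width: 81.1
gripper_force: 0.0
```

```bash
python3 -c "
from plan import *
plan((554.6,-181,53,80))"
```

```text
t 48.5 pos [ 554.9 -180.6  151.4] yaw 79.97 w 81.1 gf 0.0 F [ 0.4 -0.8 -0.2]
(554.6, -181, 53, 80) -> [-0.5 -0.3 98.4] az -0.001
```

Request:
play_rows([
  [0.9, -0.5, -0.3, 15, 0, 0, 0],
  [0.9, -0.5, -0.3, 38, 0, 0, 0],
  [0.9, -0.5, -0.3, 62, 0, 0, 0],
  [0.9, -0.5, -0.3, 82, 0, 0, 0],
  [0.9, -0.5, -0.3, 94, 0, 0, 0],
  [0.9, -0.5, -0.3, 98.4, 0, 0, 0],
  [-1, -0.5, -0.3, 98.4, 0, 0, 0],
  [-1, -0.5, -0.3, 98.4, 0, 0, 0],
])

```text
t: 49.35
position: [554.9, -181.0, 53.2]
ee_rot: [0.0, 0.766, 0.643, 0.0]
wrist_force: [1.2, -0.7, 1.0]
gripper_width: 54.7
gripper_force: 0.0
```

Request:
play_rows([
  [-1, 0, 0, 0, 0, 0, 0],
  [-1, 0, 0, 0, 0, 0, 0],
  [-1, 0, 0, 0, 0, 0, 0],
  [-1, 0, 0, 0, 0, 0, 0],
  [-1, 0, 0, 0, 0, 0, 0],
  [-1, 0, 0, 0, 0, 0, 0],
  [-1, 0, 0, -5, 0, 0, 0],
  [-1, 0, 0, -20, 0, 0, 0],
])

```text
t: 50.15
position: [553.1, -180.7, 71.8]
ee_rot: [-0.001, 0.766, 0.643, -0.001]
wrist_force: [0.1, -0.8, -2.3]
gripper_width: 48.5
gripper_force: 52.1
```

Request:
play_rows([
  [-1, 0, 0, -35, 0, 0, 0],
  [-1, 0, 0, -75, 0, 0, 0],
  [-1, 0, 0, -110, 0, 0, 0],
  [-1, 0, 0, -125, 0, 0, 0],
  [-1, 0, 0, -128, 0, 0, 0],
  [-1, 0, 0, -128, 0, 0, 0],
  [-1, 0, 0, -128, 0, 0, 0],
  [-1, 0, 0, -128, 0, 0, 0],
])

```text
t: 50.95
position: [553.5, -180.7, 198.7]
ee_rot: [-0.001, 0.766, 0.643, -0.001]
wrist_force: [-0.4, -0.2, -3.2]
gripper_width: 49.0
gripper_force: 52.3
```

```bash
python3 -c "
from plan import *
plan((495,60,200,82),(453.1,306.9,170,83.5))"
```

```text
t 51.0 pos [ 553.5 -180.7  198.7] yaw 79.98 w 49.0 gf 52.3 F [-0.4 -0.2 -3.2]
(495, 60, 200, 82) -> [226.9 -99.5  -1.3] az -0.035
(453.1, 306.9, 170, 83.5) -> [238.7 -75.9  30. ] az -0.026
```

Request:
play_rows([
  [-1, 12, -5, 0, 0, 0, 0],
  [-1, 38, -16, 0, 0, 0, -0.005],
  [-1, 68, -30, 0, 0, 0, -0.01],
  [-1, 99, -43, 0, 0, 0, -0.015],
  [-1, 131, -57, 0, 0, 0, -0.02],
  [-1, 163, -71, 0, 0, 0, -0.025],
  [-1, 195, -85, -1, 0, 0, -0.03],
  [-1, 227, -99.5, -1, 0, 0, -0.035],
])

```text
t: 51.75
position: [494.6, 62.1, 201.2]
ee_rot: [-0.0, 0.754, 0.656, -0.0]
wrist_force: [0.5, 0.1, -3.1]
gripper_width: 49.1
gripper_force: 52.3
```

Request:
play_rows([
  [-1, 34, -11, 0, 0, 0, -0.004],
  [-1, 68, -22, 0, 0, 0, -0.008],
  [-1, 103, -33, 0, 0, 0, -0.012],
  [-1, 138, -44, 0, 0, 0, -0.016],
  [-1, 173, -55, 0, 0, 0, -0.02],
  [-1, 206, -66, 5, 0, 0, -0.024],
  [-1, 230, -73, 18, 0, 0, -0.026],
  [-1, 238.7, -76, 30, 0, 0, -0.026],
])

```text
t: 52.55
position: [451.7, 310.7, 170.9]
ee_rot: [-0.001, 0.745, 0.667, 0.0]
wrist_force: [-0.1, -0.8, -2.6]
gripper_width: 48.8
gripper_force: 52.3
```

Request:
play_rows([
  [-1, 0, 0, 10, 0, 0, 0],
  [-1, 0, 0, 25, 0, 0, 0],
  [-1, 0, 0, 30, 0, 0, 0],
  [-1, 0, 0, 30, 0, 0, 0],
  [-1, 0, 0, 30, 0, 0, 0],
  [-1, 0, 0, 30, 0, 0, 0],
  [-1, 0, 0, 30, 0, 0, 0],
  [-1, 0, 0, 30, 0, 0, 0],
])

```text
t: 53.35
position: [454.1, 306.9, 142.0]
ee_rot: [0.0, 0.746, 0.666, 0.0]
wrist_force: [-0.4, -0.5, -2.5]
gripper_width: 48.8
gripper_force: 52.3
```

```bash
python3 -c "
from plan import *
plan((453.1,306.9,58.5,83.5))"
```

```text
t 53.4 pos [454.1 306.9 142. ] yaw 83.46 w 48.8 gf 52.3 F [-0.4 -0.5 -2.5]
(453.1, 306.9, 58.5, 83.5) -> [-0.1 -1.  83.5] az -0.001
```

Request:
play_rows([
  [-1, 0, -1, 12, 0, 0, 0],
  [-1, 0, -1, 32, 0, 0, 0],
  [-1, 0, -1, 52, 0, 0, 0],
  [-1, 0, -1, 68, 0, 0, 0],
  [-1, 0, -1, 78, 0, 0, 0],
  [-1, 0, -1, 81, 0, 0, 0],
  [-1, 0, -1, 82.8, 0, 0, 0],
  [-1, 0, -1, 83.5, 0, 0, 0],
])

```text
t: 54.15
position: [453.0, 307.3, 58.7]
ee_rot: [0.0, 0.746, 0.666, 0.0]
wrist_force: [-3.0, -1.4, 4.5]
gripper_width: 48.7
gripper_force: 52.7
```

Request:
play_rows([
  [-1, 0, 0, 0, 0, 0, 0],
  [0.2, 0, 0, 0, 0, 0, 0],
  [0.25, 0, 0, 0, 0, 0, 0],
  [0.4, 0, 0, 0, 0, 0, 0],
  [0.5, 0, 0, 0, 0, 0, 0],
  [0.5, 0, 0, -5, 0, 0, 0],
  [0.5, 0, 0, -20, 0, 0, 0],
  [0.5, 0, 0, -45, 0, 0, 0],
])

```text
t: 54.95
position: [452.2, 306.6, 103.3]
ee_rot: [-0.0, 0.746, 0.666, -0.001]
wrist_force: [0.0, 1.3, -0.4]
gripper_width: 64.1
gripper_force: 0.0
```

Request:
play_rows([
  [0.65, 0, 0, -35, 0, 0, 0],
  [0.8, 0, 0, -65, 0, 0, 0],
  [0.8, 0, 0, -75, 0, 0, 0],
  [0.8, 0, 0, -77, 0, 0, 0],
  [0.8, 0, 0, -77, 0, 0, 0],
  [0.8, 0, 0, -77, 0, 0, 0],
  [0.8, 0, 0, -77, 0, 0, 0],
  [0.8, 0, 0, -77, 0, 0, 0],
])

```text
t: 55.75
position: [452.5, 306.8, 179.1]
ee_rot: [-0.0, 0.746, 0.666, -0.001]
wrist_force: [-1.5, 0.1, -0.2]
gripper_width: 77.2
gripper_force: 0.0
```

```bash
python3 -c "
from cs import *
cs(7)
plan((440,10,180,81),(425.2,-287.8,160,80),(425.2,-287.8,53,80))"
```

```text
{'px': (410, 263), 'c': [425.0, -287.6], 'rc': [425.0, -287.9], 'size': [45.3, 48.6], 'ang': 0.1, 'maj': 101.2}
{'px': (192, 252), 'c': [452.7, 306.7], 'rc': [453.4, 307.4], 'size': [46.2, 50.1], 'ang': 0.1, 'maj': 82.4}
{'px': (196, 222), 'c': [536.3, 298.8], 'rc': [536.3, 299.1], 'size': [50.7, 48.1], 'ang': 82.5, 'maj': 76.7}
{'px': (166, 217), 'c': [549.5, 384.5], 'rc': [544.5, 380.9], 'size': [66.8, 44.1], 'ang': 83.7, 'maj': 101.0}
t 55.8 pos [452.6 306.9 179.3] yaw 83.48 w 77.0 gf 0.0 F [-0.1 -0.6  1.1]
(440, 10, 180, 81) -> [-296.4   21.2   -0.7] az 0.043
(425.2, -287.8, 160, 80) -> [-296.4   32.    20. ] az 0.017
(425.2, -287.8, 53, 80) -> [  0.   0. 107.] az -0.000
```

Request:
play_rows([
  [0.9, -15, 1, 0, 0, 0, 0],
  [0.9, -50, 4, 0, 0, 0, 0.01],
  [0.9, -92, 7, 0, 0, 0, 0.015],
  [0.9, -134, 10, 0, 0, 0, 0.02],
  [0.9, -175, 13, 0, 0, 0, 0.03],
  [0.9, -215, 16, 0, 0, 0, 0.035],
  [0.9, -255, 19, 0, 0, 0, 0.04],
  [0.9, -296, 21, 0, 0, 0, 0.043],
])

```text
t: 56.6
position: [439.3, 8.0, 180.1]
ee_rot: [0.0, 0.761, 0.649, -0.0]
wrist_force: [0.7, -0.2, 0.1]
gripper_width: 81.1
gripper_force: 0.0
```

Request:
play_rows([
  [0.9, -42, 5, 0, 0, 0, 0],
  [0.9, -85, 9, 0, 0, 0, 0.005],
  [0.9, -128, 14, 0, 0, 0, 0.01],
  [0.9, -171, 18, 0, 0, 0, 0.01],
  [0.9, -214, 23, 0, 0, 0, 0.015],
  [0.9, -255, 28, 5, 0, 0, 0.017],
  [0.9, -285, 31, 15, 0, 0, 0.017],
  [0.9, -296.4, 32, 20, 0, 0, 0.017],
])

```text
t: 57.4
position: [423.2, -291.0, 159.2]
ee_rot: [-0.0, 0.767, 0.641, -0.001]
wrist_force: [0.1, 0.5, -0.5]
gripper_width: 81.4
gripper_force: 0.0
```

Request:
play_rows([
  [0.9, 0, 0, 5, 0, 0, 0],
  [0.9, 0, 0, 15, 0, 0, 0],
  [0.9, 0, 0, 20, 0, 0, 0],
  [0.9, 0, 0, 20, 0, 0, 0],
  [0.9, 0, 0, 20, 0, 0, 0],
  [0.9, 0, 0, 20, 0, 0, 0],
  [0.9, 0, 0, 20, 0, 0, 0],
  [0.9, 0, 0, 20, 0, 0, 0],
])

```text
t: 58.2
position: [425.6, -287.2, 140.3]
ee_rot: [0.0, 0.766, 0.643, 0.0]
wrist_force: [0.8, 0.8, 0.8]
gripper_width: 80.9
gripper_force: 0.0
```

```bash
python3 -c "
from plan import *
plan((425.2,-287.8,53,80))"
```

```text
t 58.2 pos [ 425.6 -287.2  140.3] yaw 80.04 w 80.9 gf 0.0 F [0.8 0.8 0.8]
(425.2, -287.8, 53, 80) -> [-0.6 -0.3 87.3] az 0.001
```

Destination for this last one: cell (443.7, 224.4).

Request:
play_rows([
  [0.9, -0.6, -0.3, 15, 0, 0, 0],
  [0.9, -0.6, -0.3, 36, 0, 0, 0],
  [0.9, -0.6, -0.3, 58, 0, 0, 0],
  [0.9, -0.6, -0.3, 75, 0, 0, 0],
  [0.9, -0.6, -0.3, 84, 0, 0, 0],
  [0.9, -0.6, -0.3, 87.3, 0, 0, 0],
  [-1, -0.6, -0.3, 87.3, 0, 0, 0],
  [-1, -0.6, -0.3, 87.3, 0, 0, 0],
])

```text
t: 59.0
position: [425.5, -288.0, 53.5]
ee_rot: [0.001, 0.766, 0.643, 0.0]
wrist_force: [-0.8, -0.6, 0.9]
gripper_width: 53.8
gripper_force: 0.0
```

Request:
play_rows([
  [-1, 0, 0, 0, 0, 0, 0],
  [-1, 0, 0, 0, 0, 0, 0],
  [-1, 0, 0, 0, 0, 0, 0],
  [-1, 0, 0, 0, 0, 0, 0],
  [-1, 0, 0, 0, 0, 0, 0],
  [-1, 0, 0, 0, 0, 0, 0],
  [-1, 0, 0, -5, 0, 0, 0],
  [-1, 0, 0, -20, 0, 0, 0],
])

```text
t: 59.8
position: [424.1, -287.3, 72.3]
ee_rot: [-0.001, 0.766, 0.643, -0.0]
wrist_force: [0.6, 0.0, -0.8]
gripper_width: 48.8
gripper_force: 52.0
```

Request:
play_rows([
  [-1, 0, 0, -35, 0, 0, 0],
  [-1, 0, 0, -70, 0, 0, 0],
  [-1, 0, 0, -92, 0, 0, 0],
  [-1, 0, 0, -97, 0, 0, 0],
  [-1, 0, 0, -97, 0, 0, 0],
  [-1, 0, 0, -97, 0, 0, 0],
  [-1, 0, 0, -97, 0, 0, 0],
  [-1, 0, 0, -97, 0, 0, 0],
])

```text
t: 60.6
position: [424.5, -287.4, 168.6]
ee_rot: [-0.001, 0.766, 0.643, -0.0]
wrist_force: [0.4, 0.4, -0.9]
gripper_width: 48.8
gripper_force: 52.2
```

```bash
python3 -c "
from plan import *
plan((435,-30,170,82),(443.7,224.4,150,83.5))"
```

```text
t 60.6 pos [ 424.5 -287.4  168.6] yaw 80.04 w 48.8 gf 52.2 F [ 0.4  0.4 -0.9]
(435, -30, 170, 82) -> [255.3 -34.2  -1.4] az -0.034
(443.7, 224.4, 150, 83.5) -> [253.1 -26.8  20. ] az -0.026
```

Request:
play_rows([
  [-1, 13, -2, 0, 0, 0, 0],
  [-1, 42, -6, 0, 0, 0, -0.005],
  [-1, 76, -10, 0, 0, 0, -0.01],
  [-1, 111, -15, 0, 0, 0, -0.015],
  [-1, 147, -20, 0, 0, 0, -0.02],
  [-1, 183, -25, -1, 0, 0, -0.025],
  [-1, 219, -29, -1, 0, 0, -0.03],
  [-1, 255, -34, -1, 0, 0, -0.034],
])

```text
t: 61.4
position: [435.1, -28.4, 170.7]
ee_rot: [-0.0, 0.755, 0.656, 0.0]
wrist_force: [1.3, 0.2, -1.9]
gripper_width: 49.0
gripper_force: 52.2
```

Request:
play_rows([
  [-1, 36, -4, 0, 0, 0, -0.004],
  [-1, 72, -8, 0, 0, 0, -0.008],
  [-1, 109, -12, 0, 0, 0, -0.012],
  [-1, 146, -15, 0, 0, 0, -0.016],
  [-1, 183, -19, 0, 0, 0, -0.02],
  [-1, 218, -23, 3, 0, 0, -0.024],
  [-1, 244, -26, 12, 0, 0, -0.026],
  [-1, 253, -27, 20, 0, 0, -0.026],
])

```text
t: 62.2
position: [442.9, 227.5, 150.5]
ee_rot: [-0.001, 0.745, 0.667, 0.001]
wrist_force: [-0.3, -1.5, -2.0]
gripper_width: 49.1
gripper_force: 52.2
```

Request:
play_rows([
  [-1, 0, 0, 5, 0, 0, 0],
  [-1, 0, 0, 10, 0, 0, 0],
  [-1, 0, 0, 10, 0, 0, 0],
  [-1, 0, 0, 10, 0, 0, 0],
  [-1, 0, 0, 10, 0, 0, 0],
  [-1, 0, 0, 10, 0, 0, 0],
  [-1, 0, 0, 10, 0, 0, 0],
  [-1, 0, 0, 10, 0, 0, 0],
])

```text
t: 63.0
position: [444.3, 223.5, 140.9]
ee_rot: [0.0, 0.746, 0.666, 0.0]
wrist_force: [-0.4, 0.3, -1.6]
gripper_width: 48.6
gripper_force: 52.2
```

```bash
python3 -c "
from plan import *
plan((443.7,224.4,58.5,83.5))"
```

```text
t 63.0 pos [444.3 223.5 140.9] yaw 83.46 w 48.6 gf 52.2 F [-0.4  0.3 -1.6]
(443.7, 224.4, 58.5, 83.5) -> [ 0.8 -0.7 82.4] az -0.001
```

Request:
play_rows([
  [-1, 0.8, -0.7, 12, 0, 0, 0],
  [-1, 0.8, -0.7, 32, 0, 0, 0],
  [-1, 0.8, -0.7, 52, 0, 0, 0],
  [-1, 0.8, -0.7, 68, 0, 0, 0],
  [-1, 0.8, -0.7, 77, 0, 0, 0],
  [-1, 0.8, -0.7, 80, 0, 0, 0],
  [-1, 0.8, -0.7, 81.8, 0, 0, 0],
  [-1, 0.8, -0.7, 82.4, 0, 0, 0],
])

```text
t: 63.8
position: [443.6, 224.7, 58.8]
ee_rot: [0.0, 0.746, 0.666, 0.0]
wrist_force: [-4.2, -1.4, 6.5]
gripper_width: 48.7
gripper_force: 52.5
```

Request:
play_rows([
  [-1, 0, 0, 0, 0, 0, 0],
  [0.2, 0, 0, 0, 0, 0, 0],
  [0.25, 0, 0, 0, 0, 0, 0],
  [0.4, 0, 0, 0, 0, 0, 0],
  [0.5, 0, 0, 0, 0, 0, 0],
  [0.5, 0, 0, -5, 0, 0, 0],
  [0.5, 0, 0, -20, 0, 0, 0],
  [0.5, 0, 0, -45, 0, 0, 0],
])

```text
t: 64.6
position: [442.7, 224.1, 103.1]
ee_rot: [-0.0, 0.746, 0.666, -0.001]
wrist_force: [1.0, 0.9, -0.5]
gripper_width: 64.0
gripper_force: 0.0
```

Request:
play_rows([
  [0.65, 0, 0, -35, 0, 0, 0],
  [0.8, 0, 0, -75, 0, 0, 0],
  [0.8, 0, 0, -115, 0, 0, 0],
  [0.8, 0, -30, -145, 0, 0, 0],
  [0.8, 0, -60, -150, 0, 0, 0],
  [0.8, 0, -60, -150, 0, 0, 0],
  [0.8, 0, -60, -150, 0, 0, 0],
  [0.8, 0, -60, -150, 0, 0, 0],
])

```text
t: 65.4
position: [384.6, 230.9, 253.2]
ee_rot: [0.0, 0.746, 0.665, -0.0]
wrist_force: [-0.1, -0.2, -0.2]
gripper_width: 76.8
gripper_force: 0.0
```

```bash
python3 -c "
from cs import *
cs(8);plan()
im,d=imaging.get_image('scene')
a=cv2.imread('pics/top8.png')[95:305,140:500]
f=lambda i,w:cv2.resize(i,(w,int(w*i.shape[0]/i.shape[1])),interpolation=cv2.INTER_CUBIC)
cv2.imwrite('pics/a8.png',f(a,800));cv2.imwrite('pics/b8.png',f(im[110:370,220:500],640))
P=cloud('top',np.load('top8.npy'));r=np.radians(76);B=np.c_[[np.sin(r),-np.cos(r)],[np.cos(r),np.sin(r)]]
L=(P[...,:2]-[613.3,2])@B;z=P[...,2]
m=(abs(L[...,0])<26)&(abs(L[...,1])<63)&(z>96)&(z<118)
print(m.sum(),np.linalg.lstsq(np.c_[L[m],np.ones(m.sum())],z[m],rcond=None)[0],z[m].std())
"
```

```text
{'px': (222, 256), 'c': [443.3, 224.3], 'rc': [444.1, 224.6], 'size': [48.7, 49.7], 'ang': 0.1, 'maj': 97.8}
{'px': (162, 249), 'c': [462.7, 388.4], 'rc': [462.2, 388.8], 'size': [51.5, 47.8], 'ang': 83.4, 'maj': 69.8}
{'px': (196, 222), 'c': [536.1, 298.8], 'rc': [536.1, 298.7], 'size': [51.1, 48.5], 'ang': 82.4, 'maj': 70.8}
{'px': (167, 219), 'c': [544.1, 380.3], 'rc': [544.3, 380.5], 'size': [67.7, 44.3], 'ang': 83.7, 'maj': 83.0}
t 65.5 pos [384.6 230.9 253. ] yaw 83.42 w 76.7 gf 0.0 F [-0.3  0.2  0.5]
912 [-4.42928691e-03  2.07646413e-04  1.06331726e+02] 2.399318204523152
```

View pics/a8.png

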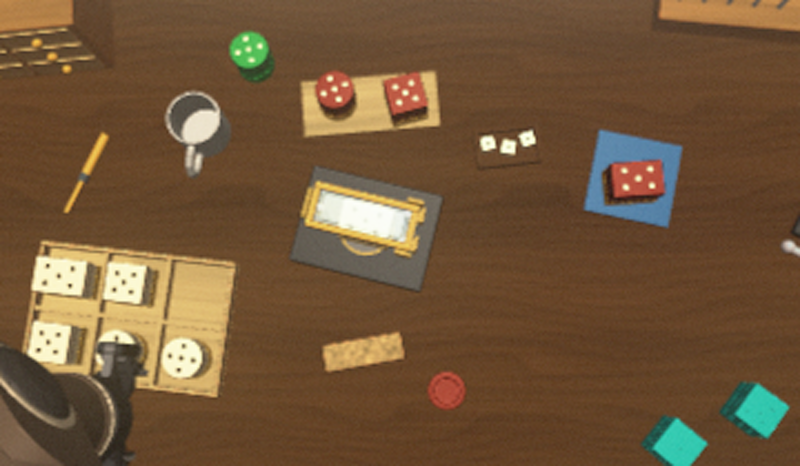

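View pics/b8.png

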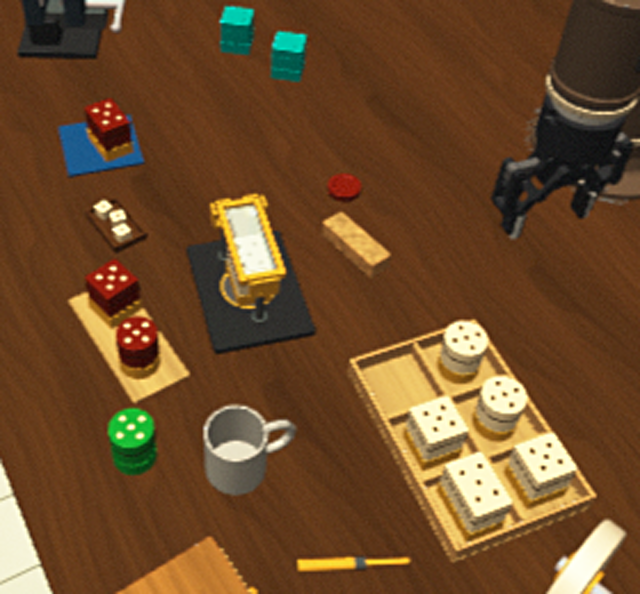

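The views show five cases upright in separate cells (crate spanning (360,330)–(590,550) in the scene view). The lens is seated at (250,240) over the oblong case, and the bystanders are where they were. The gripper is clear, so I hand the job in.

```bash
python3 -c "
from workcell import arm
print(arm.job_done())"
```

```text
the job is handed in; nothing more can be done
None
```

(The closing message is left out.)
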